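# Swing a carton tray round its pin to the stop and bolt it

## Task

Push the blue carton tray near its free corner so that it swings round the brass pin until its side is home against the red stop block, and lean on it there with a steady, firm push of about 15 N for a good second so that it is truly seated. Then slide the red-knobbed bolt fully across behind the tray's corner to lock it and let go. Never press with more than 22 N, keep the three cartons lying in the tray, and leave everything else on the bench where it is.

Things in the scene. Friction and masses are not known exactly. Their poses are not given: they have to be found in the camera images.
- station: Fixed aluminium deck plate, 400 x 320 x 8 mm, flat on the bench; carries pin, stop and bolt. Origin: on the pin's axis at bench height (8 mm below the deck's top), z up. +x: the tray's long direction when home; +y: from the stop side to the open side of the deck (roughly to the robot). Deck spans x -55 to 345, y -55 to 265 mm.
- stop: Fixed red block with black rubber face on the deck, 50 x 26 x 32 mm. Origin: bottom centre of the rubber face that the tray meets; the face lies in the plane y = -25 mm of the station and looks to station +y; its centre is at station x = 180 mm. It is rigid: a few millimetres of push too far already break the force limit, so feel for it.
- tray: Loose blue open tray 245 x 110 x 35 mm, walls 5 mm, on the deck. Origin: centre of its pin hole, at the underside (8 mm above the bench). Outer faces: x -25 and 220, y -25 (meets the stop) and y 85 mm (pushed side, yellow patch at x 160 to 210). Wall tops 43 mm above the bench. Starts turned 25 to 43 deg anticlockwise (from above) of home; turn it clockwise; home has the station's heading.
- pin_top (a point): Centre of the top of the fixed brass pin, 20 mm diameter, 50 mm above the bench. The tray's hole has 1 mm of play round it. The tray weighs about 0.3 kg, each carton 0.05 kg; it slides easily on the deck, about 1 to 3 N at the free corner to slide it round.
- tray_corner (a point): Free corner of the tray, top of the wall, at tray x 220, y 85 mm, 35 mm above the tray's underside.
- home_corner (a point): Point of the station where tray_corner lies when the tray is home: station x 220, y 85 mm, 43 mm above the bench.
- bolt (a joint): Slide of the steel bolt (12 mm diameter, round nose, axis at station y 92.5 mm, 24 mm above the bench) along station -x: 0 m drawn back, 0.035 m fully across (end stop). Takes 2 N, stays where left. Nose at station x = 235 mm minus the joint value. Across, it lies 1.5 mm behind the pushed side of the home tray, overlapping it 20 mm; if the tray is not home the nose runs into it.
- bolt_knob (a point): Centre of the top of the bolt's upright red knob, 14 mm diameter, top 77 mm above the bench; station x = 295 mm minus the joint value, y 92.5 mm. Push it along station -x. Below it two guide rails span station x 245 to 329, y 79.5 to 105.5 mm, 34 mm above the bench; a strap over the bolt at x 245 to 252 is 38 mm high.
- pack0: White carton with a blue stripe, 56 x 92 x 45 mm, lying in the tray, its top 59 mm above the bench. Origin: centre of its underside. Must stay in the tray.
- pack1: White carton with a red stripe, 56 x 92 x 45 mm, lying in the tray, its top 59 mm above the bench. Origin: centre of its underside. Must stay in the tray.
- pack2: White carton with a green stripe, 56 x 92 x 45 mm, lying in the tray, its top 59 mm above the bench. Origin: centre of its underside. Must stay in the tray.
- spare: White carton with an orange stripe, 56 x 92 x 45 mm, lying on the deck near the pin end, outside the tray's path. Origin: centre of its underside. Leave alone.
- stack_low: White carton 100 x 150 x 60 mm on the bench, blue stripe, lower one of a stack of two, left of the station. Origin: centre of its underside. Leave alone.
- stack_top: White carton 90 x 130 x 50 mm, red stripe, on top of stack_low. Origin: centre of its underside. Leave alone.
- terminal: Black handheld data terminal, 85 x 150 x 30 mm, lying on the bench. Origin: centre of its underside. Leave alone.
- tape_roll: Amber roll of packing tape, 96 mm diameter, 50 mm high, lying on the bench. Origin: centre of its underside. Leave alone.
- cup_pens: Dark steel cup with pens, 76 mm diameter, 125 mm high with the pens. Origin: centre of its underside. Leave alone.
Things that resemble listed ones, but are neither listed nor needed, are in the scene too. Leave any brown or turquoise look-alike of the pack0 alone.

How it is judged:
On the way, in this order (a step that is already met when the one before it is completed fails the run):
1. the tray is home against the stop and the gripper pushes the tray with more than 10 N for 0.5 s (horizontal distance between tray_corner and home_corner below 0.005 m and angle between the x axis of tray and the x axis of station, either way round below 0.025 rad and contact force between tray and stop above 1 N and contact force between the fingers and tray above 10 N), for 0.5 s.
2. with the tray still home, the bolt is fully across (horizontal distance between tray_corner and home_corner below 0.005 m and angle between the x axis of tray and the x axis of station, either way round below 0.025 rad and value of joint bolt above 0.03 m), for 0.2 s.
At the end, for the whole second after the job is handed in: Tray lying flat on the deck and at rest, its free corner within 5 mm of home_corner and its heading within 0.025 rad of the station's; bolt at more than 30 mm of its 35 mm; the three cartons lying flat in the tray (all of step 2 and linear speed of tray below 0.01 m/s and height (world z) of tray below 0.012 m and z of each of pack0, pack1, pack2 in the frame of tray below 0.015 m and x of pack0 in the frame of tray between 0.03 and 0.215 m and angle between each of pack0, pack1, pack2's own z axis and vertical below 0.15 rad and x of pack1 in the frame of tray between 0.03 and 0.215 m and x of pack2 in the frame of tray between 0.03 and 0.215 m); the robot touches nothing.
It fails at once if tray and stop pressed together with more than 22 N (contact force between tray and stop above 22 N).
It fails at once if gripper presses the tray, the station or its bolt with more than 22 N (contact force between the fingers and tray above 22 N or contact force between the fingers and station above 22 N).
It fails at once if tray lifted off the deck (height (world z) of tray above 0.018 m).
It fails at once if a carton tips or leaves the tray (angle between any of pack0, pack1, pack2's own z axis and vertical above 0.5 rad or z of any of pack0, pack1, pack2 in the frame of tray above 0.03 m).
It fails at once if something else on the bench is moved by more than 20 mm (distance of any of spare, stack_low, stack_top, terminal, tape_roll, cup_pens from where it was at the start of the episode above 0.02 m).
It also fails if it takes over 72 s, if anything falls off the work surface, if the arm or the gripper's body presses on something with over 40 N, if the wrist force passes 120 N, or if a joint passes its speed limit or range.

## Robot

A 6-joint arm with a two-finger parallel gripper is mounted at the origin on the work surface. World frame = base frame: x ahead of the robot, y to its left, z up, the work surface at z = 0. Lengths are in m, angles in rad, forces in N, time in s.
With the tool pointing down it reaches from about 0.325 to 1 m from the base axis. Payload 5.1 kg.
Tool frame: the origin (TCP) lies midway between the tips of the shut fingers; the grasp point (between the pads) lies 19 mm behind it (manip.grasp_offset is the distance from the TCP to the grasp point, in m); z points along the fingers, y is the direction in which the jaws open and shut (so a half turn about z gives the same grasp; the last joint's range is limited). The gripper opens to 85 mm and grips with 20 to 120 N. Pads are 22 mm wide; open, the fingers measure 114 mm over their backs; the gripper's body (76 mm by 85 mm) begins 54 mm behind the grasp point. The pads swing forward as they close: fully open they stand 13 mm farther back than shut.
Start: joints at [1.167, 0.124, 1.65, -0, 1.367, -0.083], TCP at [0.205, 0.617, 0.197] pointing down, gripper open.
Joint ranges: [-2.61, 2.61], [-1.02, 2.33], [0.03, 2.71], [-1.35, 4.49], [0.32, 2.68], [-2.91, 2.91]. Speed limits (rad/s): [2.57, 2.57, 3.14, 3.14, 3.14, 3.14].

## Interface

Orientations are given as a unit quaternion [x, y, z, w].
In Python, from cell import sense, eyes, order, manip gives the robot as it stands.
- The arm moves only by the tool play_rows, never from a script. Its argument "moves" is a list that holds one entry, the list of rows, each a list of 7 numbers: the shift along the tool's x, y, z in mm, then the turn, a rotation vector about the tool's x, y, z in rad, then the opening, from 0 (shut) to 1 (fully open). A call has exactly 10 rows; each row is the pose to reach, as a shift and turn from the pose commanded when the call began, along the tool's axes at that moment; what a row does not reach only later rows make up. A row lasts 1/10 s, in which the tool goes at most 50 mm and 8.59 degrees, less where a joint would pass 70% of its speed; a pose out of reach is approached as far as the arm can. A call with a gripper value outside its range is refused whole. The fingers move at their own pace and stop on an object; the grip force is fixed at half the most. Time passes only in rows, so rows that repeat a pose let the fingers close, or fill a call up. It gives the time, the measured TCP pose, the force and the opening at its end, in the units of the state.
- sense(): the state, without advancing time (a new reading comes with each control period).
- eyes.capture(name): name is "scene" or "top" or "wrist"; returns the picture (384x512x3 uint8, red, green, blue); there is no depth.
- eyes.camera_params(name): a dict with "fovy" (degrees; the focal length in pixels is half the picture's height over the tangent of half this angle, whatever the lens; pixels are square), "cx", "cy" (the principal point, pixels), "cam_to_world" (4x4, takes a point from camera to world coordinates); the wrist camera has in their place "tool_from_camera" (4x4, takes a point from camera to tool coordinates, whose origin is the TCP and whose axes are the flange's). Camera axes: x right, y up, looking along -z (the intrinsics and any distortion apply to the point x, -y, -z); pixel columns grow to the right and rows downward; lengths in m; the calibration is good to about 2 mm. A picture is of the moment at which its call begins: read the wrist's pose just before it. camera_params takes no time and is no camera call.
- order.hand_in(): hands the job in, once; it reports no verdict.
The state is a dict: "t": time; "qpos": joint angles; "joint_velocities": joint speeds; "effort": joint torques, N m; "ee_pos": TCP position; "tcp_rot": TCP orientation; "wrist_force": force on the tool from outside, world axes, zero at the start; "torque": the same for the moment, N m; "grip_width": opening from 0.0 (shut) to 1.0 (fully open).
Only numpy, scipy, OpenCV 4.12 (cv2) and the standard library are available. Lean on these libraries where they do the work, as an engineer would, in place of code of your own. Each camera call takes 0.05 s, during which the arm holds its last target.

## Working session

There is one attempt and no reset: what is moved stays moved. The work goes in short steps, Python scripts to look and compute and a tool call to move; the robot and the scene stay as the last step left them, time stands still between calls to the robot, and variables do not carry over. Pictures are saved under pics/ and viewed, and the job is handed in when it is done.

Besides the shell and the picture viewer there is one more tool, called after "Call:" as name([rows], argument=value, ...), one row to a line, values as JSON. play_rows: Moves the arm, as the interface text tells. Its arguments: {"type":"object","properties":{"moves":{"type":"array","items":{"type":"array","items":{"type":"array","items":{"type":"number"}}}}},"required":["moves"]}

```bash
mkdir -p pics; ls
python3 - <<'E'
from cell import sense, eyes, order, manip
import cv2, numpy as np
print(sense()); print([a for a in dir(manip) if a[0]!='_'])
for n in ("scene","top","wrist"):
    im=eyes.capture(n); cv2.imwrite(f"pics/{n}0.png",im[:,:,::-1])
    p=eyes.camera_params(n); print(n,{k:(np.round(v,4).tolist()) if not isinstance(v,str) else v for k,v in p.items()})
E
```

```text
pics
{'t': 0.0, 'qpos': array([ 1.16738978e+00,  1.24470309e-01,  1.65168218e+00,  1.51074065e-05,
        1.36753879e+00, -8.25792642e-02]), 'joint_velocities': array([-1.28132058e-03,  2.28219191e-03,  1.37498342e-03,  3.32067444e-05,
        3.81427212e-05,  2.19285569e-03]), 'effort': array([ 9.03090722e-05, -4.23620653e+01, -3.65454412e+01, -9.25165045e-05,
        7.25726088e-03, -2.53791654e-06]), 'ee_pos': array([0.20471484, 0.6161877 , 0.1960708 ]), 'tcp_rot': array([ 1.59727977e-01,  9.87160510e-01, -1.01670890e-03, -2.59653640e-04]), 'wrist_force': array([0.001708  , 0.20600233, 0.2028889 ]), 'torque': array([0.02070824, 0.01026606, 0.04532156]), 'grip_width': 1.0022907578047084}
['PlanningError', 'grasp_offset']
scene {'fovy': 44.7853, 'cx': 245.5112, 'cy': 185.7112, 'cam_to_world': [[-0.4381, -0.5526, 0.709, 1.7315], [0.8989, -0.2586, 0.3538, 0.5727], [-0.0122, 0.7923, 0.61, 1.0596], [0.0, 0.0, 0.0, 1.0]]}
top {'fovy': 49.8018, 'cx': 261.4486, 'cy': 192.9013, 'cam_to_world': [[-0.0174, 0.9981, -0.0586, 0.5141], [-0.9998, -0.0167, 0.0115, -0.0078], [0.0105, 0.0588, 0.9982, 1.4828], [0.0, 0.0, 0.0, 1.0]]}
wrist {'fovy': 62.7638, 'cx': 258.0029, 'cy': 190.171, 'tool_from_camera': [[-0.0005, 0.9613, 0.2755, 0.0692], [1.0, 0.0004, 0.0002, 0.0007], [0.0001, 0.2755, -0.9613, -0.1761], [0.0, 0.0, 0.0, 1.0]]}
```

View pics/scene0.png

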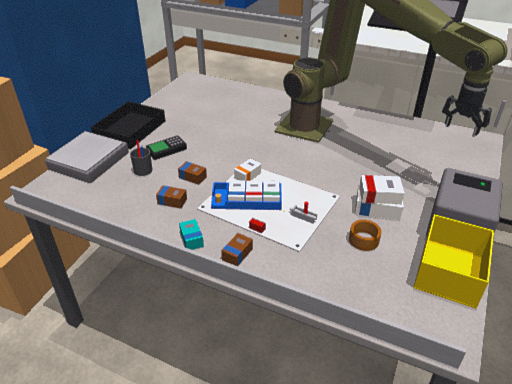

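View pics/top0.png

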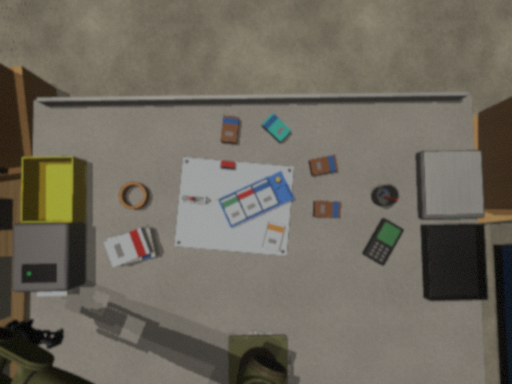

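View pics/wrist0.png

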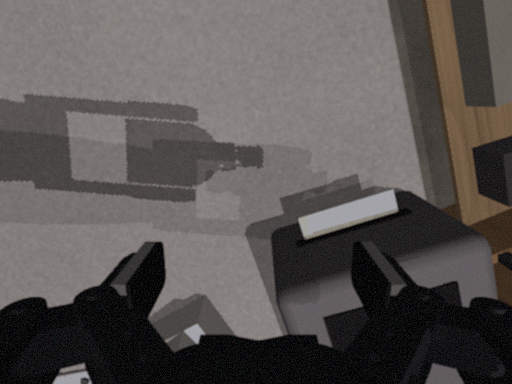

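Run:
```python
import cv2
im=cv2.imread("pics/top0.png")[145:265,165:305]
cv2.imwrite("pics/topcrop.png",cv2.resize(im,None,fx=5.7,fy=5,interpolation=cv2.INTER_CUBIC) if 0 else cv2.resize(im,None,fx=5,fy=5,interpolation=cv2.INTER_CUBIC))
im=cv2.imread("pics/scene0.png")[145:255,190:350]
cv2.imwrite("pics/scenecrop.png",cv2.resize(im,None,fx=5,fy=5,interpolation=cv2.INTER_CUBIC))
```

```text
(no output)
```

View pics/topcrop.png

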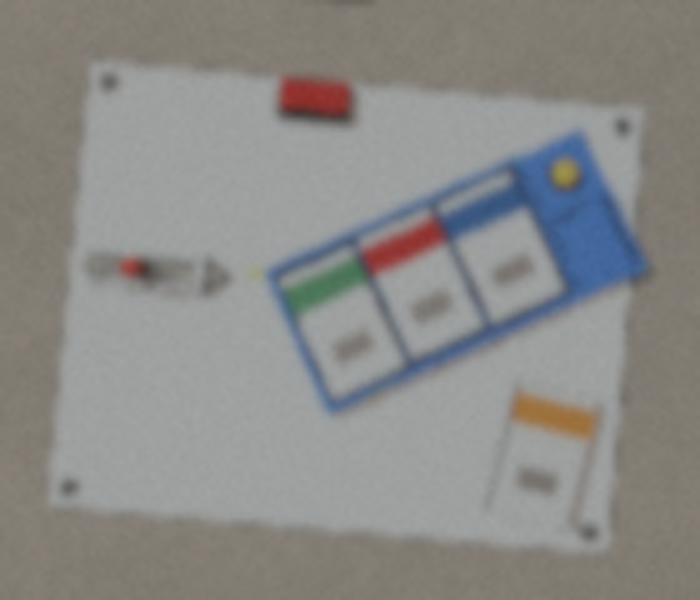

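View pics/scenecrop.png

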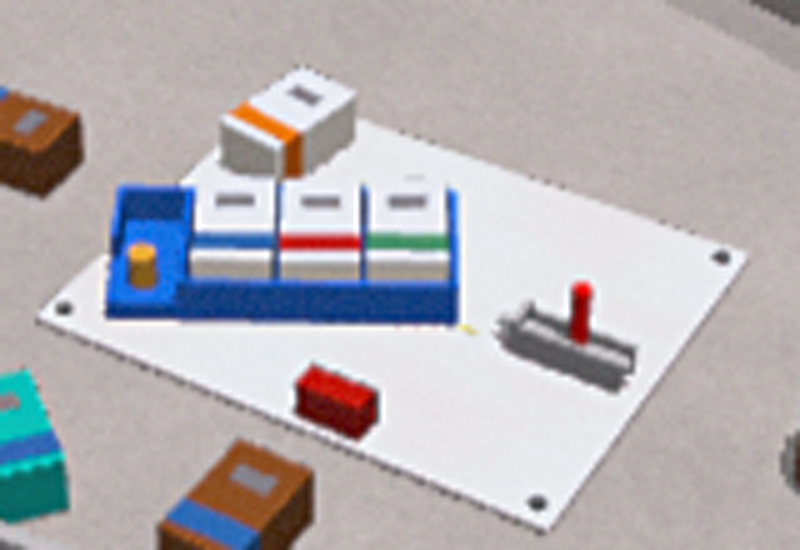

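```bash
cat > h.py <<'E'
import numpy as np
from cell import sense, eyes, order, manip
from scipy.spatial.transform import Rotation as R
from scipy.optimize import least_squares
def ray(name,uv,st=None):
    p=eyes.camera_params(name); f=192/np.tan(np.radians(p["fovy"])/2)
    u,v=uv; d=np.array([(u-p["cx"])/f,-(v-p["cy"])/f,-1.])
    if name=="wrist":
        T=np.eye(4);T[:3,:3]=R.from_quat(st["tcp_rot"]).as_matrix();T[:3,3]=st["ee_pos"];M=T@p["tool_from_camera"]
    else: M=np.array(p["cam_to_world"])
    return M[:3,3],M[:3,:3]@d
def at(name,uv,z,st=None):
    o,d=ray(name,uv,st); return (o+d*(z-o[2])/d[2])[:2]
def proj(name,P,st=None):
    p=eyes.camera_params(name); f=192/np.tan(np.radians(p["fovy"])/2)
    if name=="wrist":
        T=np.eye(4);T[:3,:3]=R.from_quat(st["tcp_rot"]).as_matrix();T[:3,3]=st["ee_pos"];M=T@p["tool_from_camera"]
    else: M=np.array(p["cam_to_world"])
    q=(np.asarray(P)-M[:3,3])@M[:3,:3]
    return np.stack([p["cx"]+f*q[:,0]/-q[:,2],p["cy"]+f*q[:,1]/q[:,2]],1)
E
cat > fit.py <<'E'
from h import *
c=lambda x,y:(165+x/5-.4,145+y/5-.4)
pts=[((345,-55),c(92,62),8),((-55,-55),c(645,107),8),((-55,265),c(608,548),8),((345,265),c(48,503),8),((0,0),c(565,172),50),((295,92.5),c(130,267),77)]
W=np.array([at("top",uv,z/1000) for _,uv,z in pts]);S=np.array([s for s,_,_ in pts])/1000
def f(p): 
    c_,s_=np.cos(p[2]),np.sin(p[2]); return ((S@np.array([[c_,s_],[-s_,c_]])+p[:2])-W).ravel()
r=least_squares(f,[.55,-.1,1.57]); print("station",r.x); print((r.fun.reshape(-1,2)*1000).round(1))
A=at("top",c(333,410),.043);B=at("top",c(270,270),.043)
th=r.x[2]; Rm=np.array([[np.cos(th),-np.sin(th)],[np.sin(th),np.cos(th)]])
print("corner in st",(A-r.x[:2])@Rm*1000,(B-r.x[:2])@Rm*1000, A,B)
d=B-A; print("tray deg", np.degrees(np.arctan2(d[1],d[0])+np.pi/2-th))
print("home corner",r.x[:2]+Rm@[.22,.085],"knob",r.x[:2]+Rm@[.295,.0925])
E
python3 fit.py
```

```text
station [ 0.64722971 -0.08259628  1.47022238]
[[ 2.3  1. ]
 [ 0.9 -1. ]
 [-3.7 -2.1]
 [-2.4  0.1]
 [ 1.5 -1.3]
 [ 1.4  3.2]]
corner in st [147.90277314 179.58687423] [200.06727086  86.42524558] [0.48340044 0.08259042] [0.58132884 0.12513747]
tray deg 29.246010412375096
home corner [0.58474822 0.14482637] knob [0.58481646 0.22020041]
```

```bash
cat >> h.py <<'E'
ST=[0.6472,-0.0826,1.4702]
def s2w(p,st=None):
    st=st or ST; c,s=np.cos(st[2]),np.sin(st[2]); return np.array(st[:2])+np.array([[c,-s],[s,c]])@np.asarray(p)/1000
def w2s(p,st=None):
    st=st or ST; c,s=np.cos(st[2]),np.sin(st[2]); return np.array([[c,s],[-s,c]])@(np.asarray(p)[:2]-np.array(st[:2]))*1000
def t2s(p,th):
    c,s=np.cos(th),np.sin(th); return np.array([[c,-s],[s,c]])@np.asarray(p)
def target(stxy,z,toolx_st_deg):
    """TCP at station xy mm, z m; tool x axis heading = station +y heading + deg"""
    a=ST[2]+np.pi/2+np.radians(toolx_st_deg); c,s=np.cos(a),np.sin(a)
    M=np.array([[c,s,0],[s,-c,0],[0,0,-1.]]); return np.r_[s2w(stxy),z],M
def delta(T,cur=None):
    st=sense(); p=st["ee_pos"];M=R.from_quat(st["tcp_rot"]).as_matrix()
    if cur is not None: p,M=cur
    d=M.T@(T[0]-p)*1000; rv=R.from_matrix(M.T@T[1]).as_rotvec()
    return np.r_[d.round(1),rv.round(4)]
def info():
    s=sense(); M=R.from_quat(s["tcp_rot"]).as_matrix()
    print("t%.2f"%s["t"],"st xy",w2s(s["ee_pos"]).round(2),"z",s["ee_pos"][2].round(4),"toolx deg",np.degrees(np.arctan2(M[1,0],M[0,0])-ST[2]-np.pi/2).round(2)%360,"tz",M[:,2].round(4),"F",s["wrist_force"].round(2),"g",round(s["grip_width"],3))
E
python3 - <<'E'
from h import *
info()
T=target(t2s((185,125),np.radians(29.3)),.19,29.3); print(T[0],delta(T))
E
```

```text
t0.15 st xy [650.95 510.36] z 0.1963 toolx deg 347.38 tz [-6.0e-04 -1.6e-03 -1.0e+00] F [-0.41  0.29 -0.51] g 0.998
[0.45872314 0.03709324 0.19      ] [-4.236e+02 -4.696e+02  7.100e+00 -1.600e-03 -7.000e-04 -7.316e-01]
```

Candidates: the blue tray with three white cartons on the deck (top ~(255,200), corner (231,227)) is the only blue tray. The brown cartons at (230,130), (322,165) and (327,209), the turquoise one at (277,128), and the orange-stripe spare at (274,235) are look-alikes to leave alone. The bolt knob is at (191,198) and the stop at (228,165). Both crops confirm this.

Call:
play_rows([
  [[-14,-16,0,0,0,-0.03,0],[-40,-45,0,0,0,-0.08,0],[-68,-76,0,0,0,-0.14,0],[-97,-108,0,0,0,-0.2,0],[-126,-140,0,0,0,-0.26,0],[-156,-172,0,0,0,-0.32,0],[-186,-205,0,0,0,-0.38,0],[-216,-239,0,0,0,-0.44,0],[-246,-272,0,0,0,-0.5,0],[-276,-305,0,0,0,-0.56,0]],
])

```text
t: 1.15
ee_pos: [0.3709, 0.2386, 0.1971]
tcp_rot: [-0.121, 0.993, 0.0, 0.0]
wrist_force: [0.5, -0.6, -0.2]
grip_width: 0.0
```

Run:
```python
from h import *
info()
T=target(t2s((185,125),np.radians(29.3)),.19,29.3); print(T[0],delta(T))
```

```text
t1.15 st xy [291.86 307.2 ] z 0.1971 toolx deg 19.639999999999986 tz [ 2.e-04  1.e-04 -1.e+00] F [ 0.45 -0.62 -0.2 ] g 0.0
[0.45872314 0.03709324 0.19      ] [-3.700e+01 -2.167e+02  7.200e+00 -0.000e+00  2.000e-04 -1.687e-01]
```

Call:
play_rows([
  [[-5,-32,1,0,0,-0.03,0],[-10,-60,2,0,0,-0.06,0],[-16,-95,3,0,0,-0.09,0],[-22,-130,5,0,0,-0.12,0],[-29,-170,6,0,0,-0.15,0],[-34,-200,7,0,0,-0.165,0],[-37,-217,7,0,0,-0.169,0],[-37,-217,7,0,0,-0.169,0],[-37,-217,7,0,0,-0.169,0],[-37,-217,7,0,0,-0.169,0]],
])

```text
t: 2.15
ee_pos: [0.4577, 0.039, 0.1901]
tcp_rot: [-0.203, 0.979, 0.0, -0.0]
wrist_force: [-0.6, 0.5, 0.2]
grip_width: 0.002
```

Run:
```python
from h import *
import cv2
info(); s=sense(); np.save("s1.npy",s,allow_pickle=True)
im=eyes.capture("wrist"); cv2.imwrite("pics/w1.png",im[:,:,::-1])
cv2.imwrite("pics/w1b.png",cv2.resize(im[:,:,::-1],(800,600),interpolation=cv2.INTER_CUBIC))
```

```text
t2.15 st xy [101.93 200.76] z 0.1901 toolx deg 29.19999999999999 tz [-4.e-04  3.e-04 -1.e+00] F [-0.63  0.5   0.24] g 0.002
```

View pics/w1b.png

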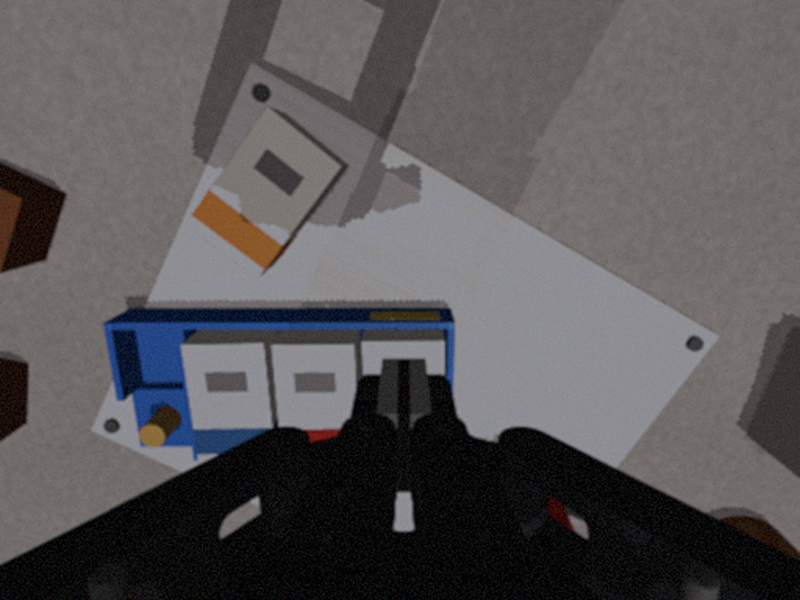

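Run:
```python
import cv2
im=cv2.imread("pics/w1.png")
cv2.imwrite("pics/w1c.png",cv2.resize(im[185:305,55:215],None,fx=5,fy=5,interpolation=cv2.INTER_CUBIC))
cv2.imwrite("pics/w1d.png",cv2.resize(im[185:285,205:305],None,fx=6,fy=6,interpolation=cv2.INTER_CUBIC))
```

```text
(no output)
```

View pics/w1c.png

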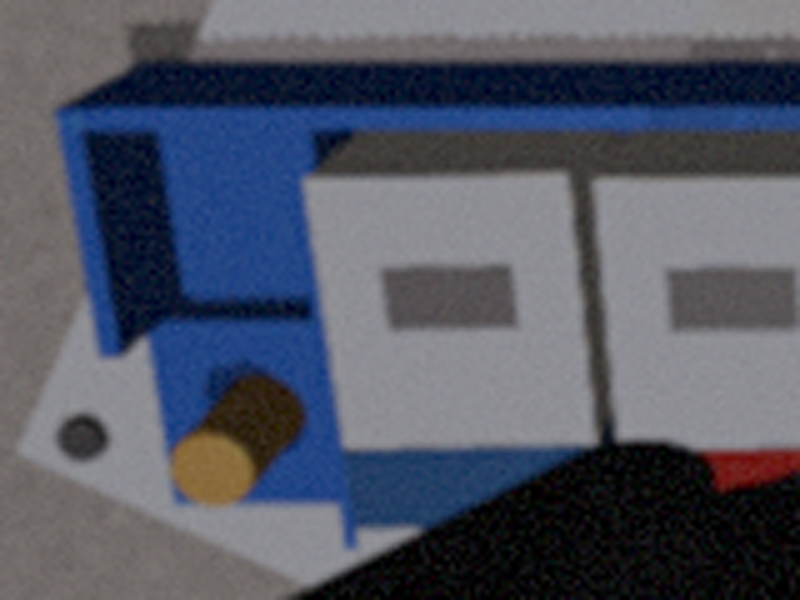

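View pics/w1d.png

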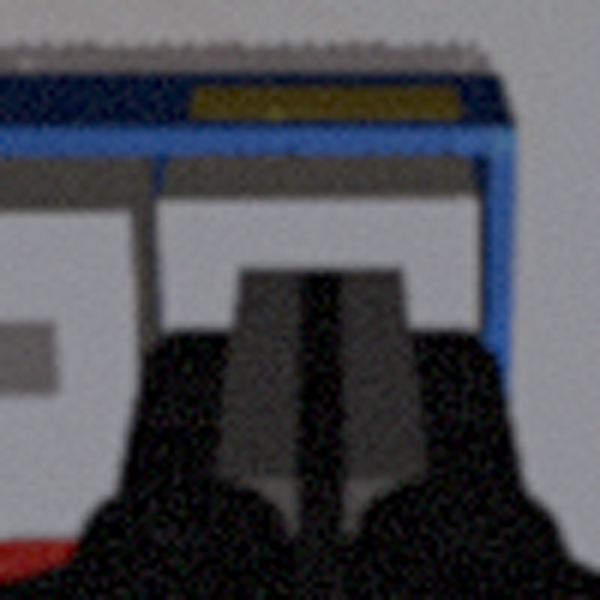

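```bash
cat > fit2.py <<'E'
from h import *
s=np.load("s1.npy",allow_pickle=True).item()
a=lambda x,y:(55+x/5-.4,185+y/5-.4); b=lambda x,y:(205+x/6-.4,185+y/6-.4); w=lambda x,y:(x/1.5625-.2,y/1.5625-.2)
pts=[((-55,-55),a(18,450),8),((-55,265),w(252,62),8),((345,265),w(718,334),8),((0,0),a(213,467),50)]
W=np.array([at("wrist",uv,z/1000,s) for _,uv,z in pts]);S=np.array([q for q,_,_ in pts])/1000
def f(p):
    c_,s_=np.cos(p[2]),np.sin(p[2]); return ((S@np.array([[c_,s_],[-s_,c_]])+p[:2])-W).ravel()
r=least_squares(f,ST); print("station",r.x); print((r.fun.reshape(-1,2)*1000).round(1))
A=at("wrist",b(516,123),.043,s);B=at("wrist",a(60,108),.043,s);P=at("wrist",a(213,467),.05,s)
d=A-B; print("len",np.linalg.norm(d)*1000,"tray heading rel st deg",np.degrees(np.arctan2(d[1],d[0])-r.x[2]))
print("corner st", w2s(A),w2s(A,list(r.x)),"pin",w2s(P),w2s(P,list(r.x)))
u=d/np.linalg.norm(d); n=np.array([-u[1],u[0]]); v=A-P; print("corner rel pin in tray frame (220,85):",(v@u*1000,v@n*1000))
print("knob/home", s2w((220,85),list(r.x)),s2w((220,85)))
E
python3 fit2.py
```

```text
station [ 0.6463059  -0.07910982  1.46860101]
[[ 1.8 -1.5]
 [-1.8 -1.8]
 [-1.   3.6]
 [ 1.  -0.3]]
len 242.71578917977524 tray heading rel st deg 29.554992620690626
corner st [152.49049876 182.63689182] [148.81751259 181.6349902 ] pin [3.62633116 2.30833181] [0.24187827 1.0686289 ]
corner rel pin in tray frame (220,85): (np.float64(218.3092979660142), np.float64(83.78532312319477))
knob/home [0.58419323 0.14841384] [0.58472361 0.14482405]
```

```bash
sed -i 's/^ST=.*/ST=[0.6467,-0.0810,1.4694]/' h.py
python3 - <<'E'
from h import *
info()
th=29.5
T=target(t2s((187,112),np.radians(th)),.024,th); print(T[0],delta(T))
E
```

```text
t2.20 st xy [100.37 200.19] z 0.1902 toolx deg 29.269999999999982 tz [-2.e-04  2.e-04 -1.e+00] F [-0.38  0.82  0.51] g 0.0
[0.46900266 0.04524047 0.024     ] [-1.280e+01  1.100e+00  1.662e+02  3.000e-04 -1.000e-04 -4.000e-03]
```

Call:
play_rows([
  [[0,1,15,0,0,0,0],[0,1,40,0,0,0,0],[0,1,70,0,0,0,0],[0,1,100,0,0,0,0],[0,1,125,0,0,0,0],[-3,1,145,0,0,-0.004,0],[-6,1,158,0,0,-0.004,0],[-8,1,164,0,0,-0.004,0],[-8,1,166,0,0,-0.004,0],[-8,1,166,0,0,-0.004,0]],
])

```text
t: 3.2
ee_pos: [0.4655, 0.0425, 0.0248]
tcp_rot: [-0.205, 0.979, -0.0, 0.0]
wrist_force: [-0.5, -0.3, -0.2]
grip_width: 0.0
```

Run:
```python
from h import *
import cv2
info(); s=sense()
im=eyes.capture("scene")[:,:,::-1]; cv2.imwrite("pics/s2.png",cv2.resize(im[145:255,190:350],None,fx=5,fy=5,interpolation=cv2.INTER_CUBIC))
```

```text
t3.20 st xy [104.55 192.76] z 0.0248 toolx deg 29.439999999999998 tz [ 8.e-04 -0.e+00 -1.e+00] F [-0.47 -0.26 -0.21] g 0.0
```

View pics/s2.png

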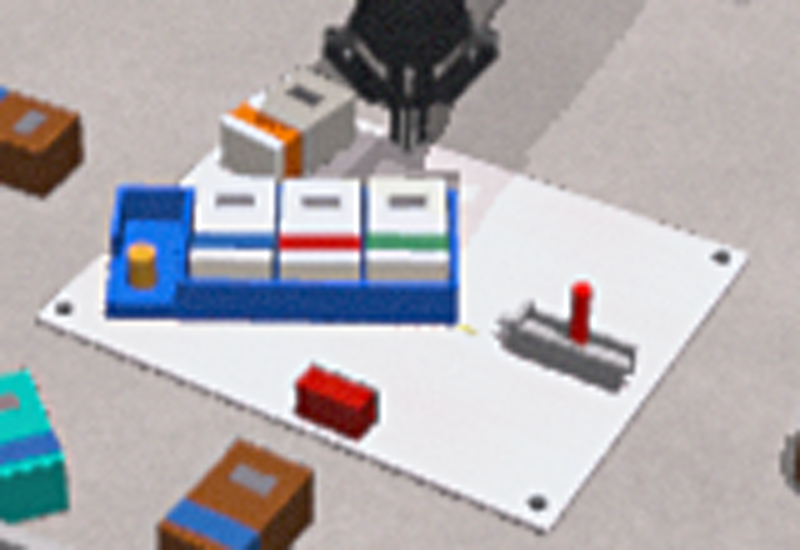

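```bash
cat > plan.py <<'E'
from h import *
import sys
info()
x,off,z=187,96,.024
s=sense(); cur=None
for th in map(float,sys.argv[1:]):
    T=target(t2s((x,off),np.radians(th)),z,th); print(th,delta(T))
E
python3 plan.py 29.5 27 24 21 19
```

```text
t3.25 st xy [104.5  192.49] z 0.0252 toolx deg 29.430000000000007 tz [ 1.5e-03 -1.0e-04 -1.0e+00] F [ 0.51 -0.42  0.43] g 0.0
29.5 [-2.01e+01  1.30e+00  1.20e+00 -7.00e-04  1.40e-03 -1.10e-03]
27.0 [-2.83e+01  5.30e+00  1.20e+00 -6.00e-04  1.40e-03  4.25e-02]
24.0 [-3.84e+01  9.60e+00  1.20e+00 -6.00e-04  1.40e-03  9.49e-02]
21.0 [-4.880e+01  1.350e+01  1.200e+00 -6.000e-04  1.400e-03  1.472e-01]
19.0 [-5.570e+01  1.570e+01  1.200e+00 -5.000e-04  1.400e-03  1.821e-01]
```

Call:
play_rows([
  [[-6,0,1,0,0,0,0],[-12,1,1,0,0,0,0],[-17,1,1,0,0,0,0],[-20,1.5,1,0,0,0,0],[-24,3,1,0,0,0.02,0],[-28,5,1,0,0,0.042,0],[-33,7.5,1,0,0,0.068,0],[-38,9.6,1,0,0,0.095,0],[-43,11.5,1,0,0,0.12,0],[-48,13,1,0,0,0.145,0]],
])

```text
t: 4.25
ee_pos: [0.5037, 0.0738, 0.0232]
tcp_rot: [-0.132, 0.991, -0.0, -0.0]
wrist_force: [0.3, 0.5, -0.6]
grip_width: -0.001
```

```bash
python3 plan.py 21 18 15 12 9 6
```

```text
t4.25 st xy [139.56 157.95] z 0.0232 toolx deg 21.019999999999982 tz [-9.e-04 -2.e-04 -1.e+00] F [ 0.33  0.45 -0.6 ] g -0.001
21.0 [-1.4e+00  1.0e-01 -8.0e-01  0.0e+00 -9.0e-04  3.0e-04]
18.0 [-1.14e+01  4.90e+00 -8.00e-01  0.00e+00 -9.00e-04  5.27e-02]
15.0 [-2.15e+01  9.10e+00 -8.00e-01 -0.00e+00 -9.00e-04  1.05e-01]
12.0 [-3.190e+01  1.280e+01 -8.000e-01 -0.000e+00 -9.000e-04  1.574e-01]
9.0 [-4.240e+01  1.600e+01 -8.000e-01 -1.000e-04 -9.000e-04  2.097e-01]
6.0 [-5.310e+01  1.860e+01 -8.000e-01 -1.000e-04 -9.000e-04  2.621e-01]
```

Run:
```python
from h import *
import cv2
im=eyes.capture("wrist")[:,:,::-1]; cv2.imwrite("pics/w3.png",im)
im=eyes.capture("scene")[:,:,::-1]; cv2.imwrite("pics/s3.png",cv2.resize(im[145:255,190:350],None,fx=5,fy=5,interpolation=cv2.INTER_CUBIC))
```

```text
(no output)
```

View pics/w3.png

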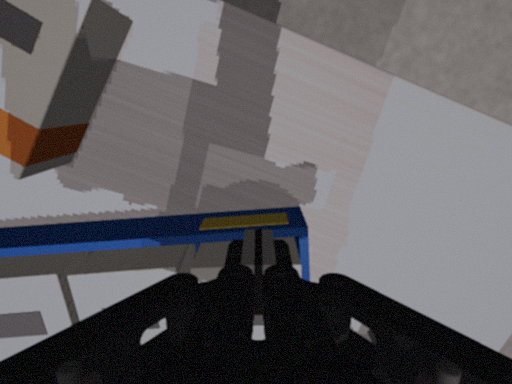

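View pics/s3.png

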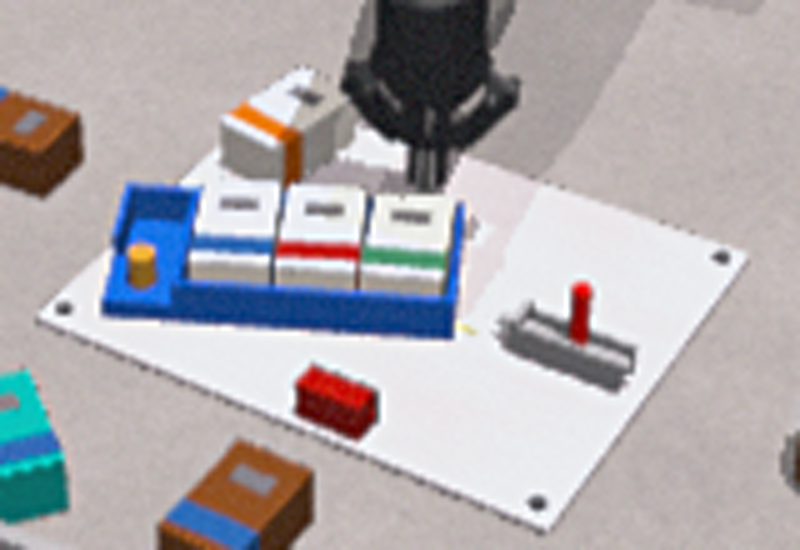

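Run:
```python
import cv2
im=cv2.imread("pics/w3.png")
cv2.imwrite("pics/w3c.png",cv2.resize(im[195:275,170:320],None,fx=5,fy=5,interpolation=cv2.INTER_CUBIC))
cv2.imwrite("pics/w3d.png",cv2.resize(im[195:275,0:150],None,fx=5,fy=5,interpolation=cv2.INTER_CUBIC))
```

```text
(no output)
```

View pics/w3c.png

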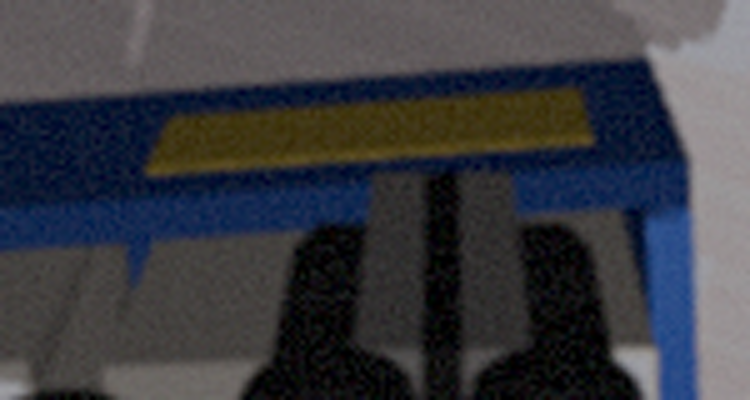

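View pics/w3d.png

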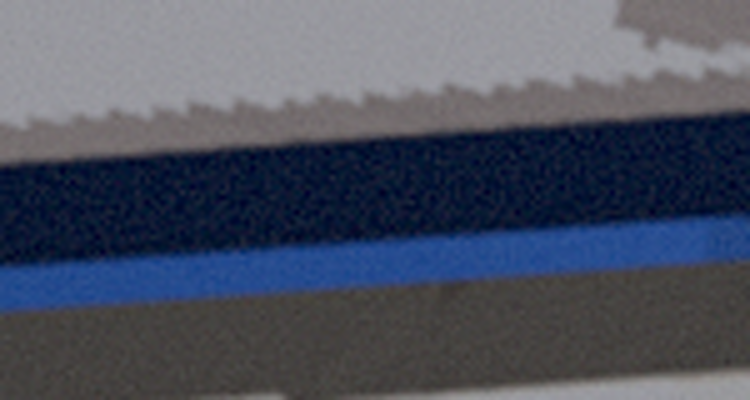

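Run:
```python
from h import *
s=sense(); info()
M=R.from_quat(s["tcp_rot"]).as_matrix()
c=lambda x,y:(170+x/5-.4,195+y/5-.4); d=lambda x,y:(x/5-.4,195+y/5-.4)
def tool(uv,z):
    w=np.r_[at("wrist",uv,z,s),z]; return (M.T@(w-s["ee_pos"])*1000).round(1), w2s(w).round(1)
for n,uv,z in [("corner rim",c(688,162),.043),("rim left",d(0,264),.043),("rim mid",c(440,180),.043),("bottom edge left",d(0,160),.008),("bottom right corner",c(648,60),.008),("patch left top",c(150,175),.043),("patch left bot",c(165,118),.008),("patch right bot",c(585,90),.01)]:
    print(n,tool(uv,z))
print(proj("wrist",[s["ee_pos"]],s))
a=tool(c(688,162),.043)[1]-tool(d(0,264),.043)[1]; print(np.degrees(np.arctan2(a[1],a[0])))
a=tool(c(648,60),.008)[1]-tool(d(0,160),.008)[1]; print(np.degrees(np.arctan2(a[1],a[0])))
```

```text
t4.35 st xy [139.75 157.45] z 0.0234 toolx deg 21.110000000000014 tz [ 2.e-04  1.e-04 -1.e+00] F [-0.07  0.25  0.32] g -0.003
corner rim (array([  3.6,  26.4, -19.6]), array([163.1, 170.3]))
rim left (array([  -8.3, -140.8,  -19.6]), array([11.4, 99. ]))
rim mid (array([  1.5,  -0.1, -19.6]), array([139.1, 158.9]))
bottom edge left (array([ -10.7, -169. ,   15.4]), array([-14.1,  86.7]))
bottom right corner (array([ 3.1, 26.6, 15.4]), array([163.4, 169.9]))
patch left top (array([  2.1, -31.2, -19.6]), array([109.9, 148.2]))
patch left bot (array([ -4.8, -35.8,  15.4]), array([108., 140.]))
patch right bot (array([-0.3, 18.4, 13.4]), array([157. , 163.8]))
[[257.79793414 219.87361221]]
25.17383387861558
25.11400786854195
```

Run:
```python
from h import *
def c(p): return ((np.array(p)-[190,145]+.4)*5).round(0)
for xy,z0 in [((104.5,192.5),.025),((139.7,157.5),.023)]:
    for dz in (0,.02,.04): print(xy,dz,c(proj("scene",[np.r_[s2w(xy),z0+dz]])[0]))
for n,p,z in [("pin",(0,0),.05),("knob",(295,92.5),.077),("home",(220,85),.008),("deck",(345,-55),.008)]:
    print(n,c(proj("scene",[np.r_[s2w(p),z]])[0]))
```

```text
(104.5, 192.5) 0 [402. 183.]
(104.5, 192.5) 0.02 [403. 161.]
(104.5, 192.5) 0.04 [403. 139.]
(139.7, 157.5) 0 [421. 225.]
(139.7, 157.5) 0.02 [422. 203.]
(139.7, 157.5) 0.04 [422. 181.]
pin [135. 251.]
knob [581. 287.]
home [471. 335.]
deck [542. 527.]
```

View pics/g0.png

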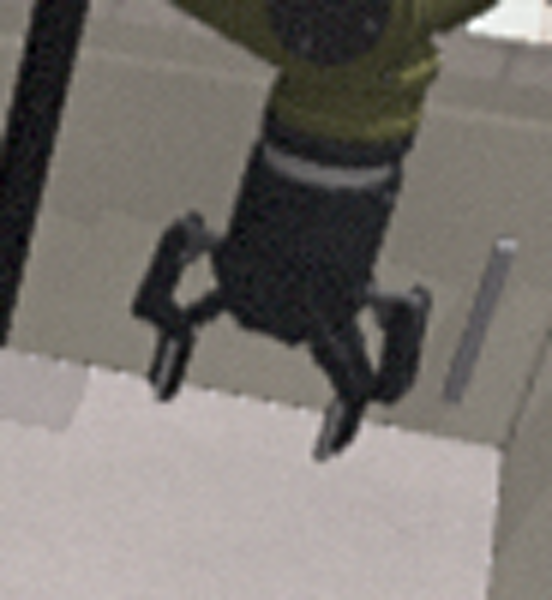

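Both cameras show the real fingertips about 32 mm above the reported TCP: the start scene picture puts the tip midpoint at (460,131) against a predicted (455,142), and the wrist view agrees. So the fingers were over the rim, nudging carton pack2. I'll back off, look, then go in lower.

Call:
play_rows([
  [[3,0,0,0,0,0,0],[9,0,0,0,0,0,0],[16,0,0,0,0,0,0],[23,0,0,0,0,0,0],[29,0,0,0,0,0,0],[32,0,0,0,0,0,0],[33,0,3,0,0,0,0],[33,0,9,0,0,0,0],[33,0,12,0,0,0,0],[33,0,13,0,0,0,0]],
])

```text
t: 5.35
ee_pos: [0.4716, 0.0648, 0.0095]
tcp_rot: [-0.133, 0.991, 0.0, -0.001]
wrist_force: [0.6, -0.8, 0.0]
grip_width: 0.002
```

Run:
```python
from h import *
import cv2
info(); np.save("s4.npy",sense(),allow_pickle=True)
im=eyes.capture("wrist")[:,:,::-1]; cv2.imwrite("pics/w4.png",cv2.resize(im,(800,600),interpolation=cv2.INTER_CUBIC))
im=eyes.capture("scene")[:,:,::-1]; cv2.imwrite("pics/s4.png",cv2.resize(im[145:255,190:350],None,fx=5,fy=5,interpolation=cv2.INTER_CUBIC))
```

```text
t5.35 st xy [127.35 188.99] z 0.0095 toolx deg 21.120000000000005 tz [-0.0013 -0.     -1.    ] F [ 0.65 -0.78  0.01] g 0.002
```

View pics/w4.png

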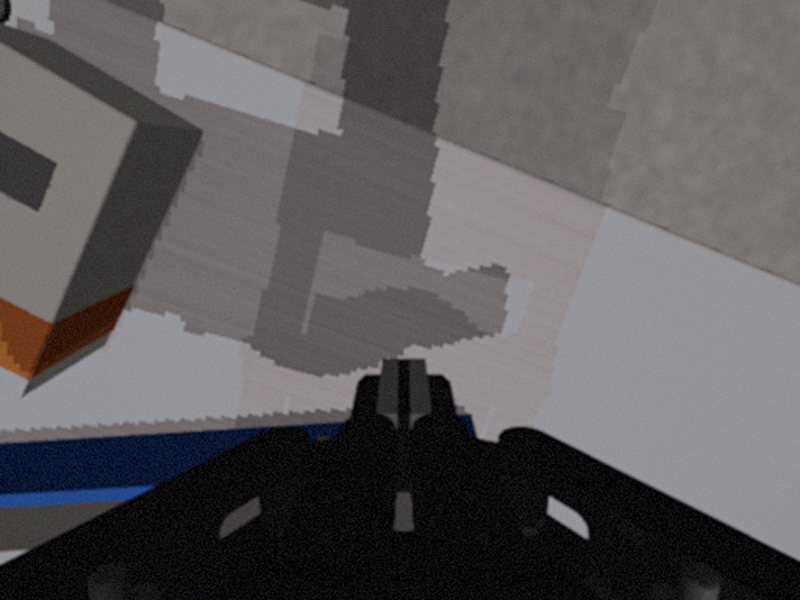

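View pics/s4.png

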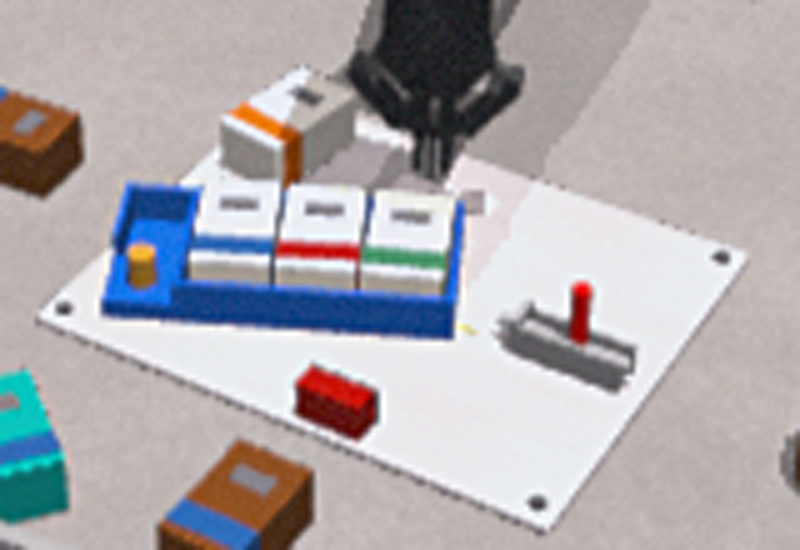

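Cartons all lie flat, and the fingers are clear of the tray, with tips at (432,178) in the scene crop and the deck visible beyond. Lowering the rest of the way.

Call:
play_rows([
  [[0,0,2,0,0,0,0],[0,0,5,0,0,-0.01,0],[0,0,8,0,0,-0.03,0],[0,0,11,0,0,-0.05,0],[0,0,13,0,0,-0.065,0],[0,0,15,0,0,-0.07,0],[0,0,16,0,0,-0.07,0],[0,0,17,0,0,-0.07,0],[0,0,17,0,0,-0.07,0],[0,0,17,0,0,-0.07,0]],
])

```text
t: 6.45
ee_pos: [0.4721, 0.0648, -0.0066]
tcp_rot: [-0.168, 0.986, -0.0, 0.0]
wrist_force: [0.2, 0.9, 1.0]
grip_width: -0.0
```

```bash
python3 - <<'E'
from h import *
import cv2
info(); s=sense()
im=eyes.capture("scene")[:,:,::-1]; cv2.imwrite("pics/s5.png",cv2.resize(im[145:235,230:330],None,fx=6,fy=6,interpolation=cv2.INTER_CUBIC))
for dz in (0,.032): print((proj("scene",[s["ee_pos"]+[0,0,dz]])[0]-[230,145]+.4)*6)
E
sed -i 's/x,off,z=.*/x,off,z=188,96,-.008/' plan.py; python3 plan.py 25 23 21 18 16
```

```text
t6.45 st xy [127.38 188.5 ] z -0.0066 toolx deg 25.129999999999995 tz [ 2.e-04 -0.e+00 -1.e+00] F [0.22 0.93 1.03] g -0.0
[270.89100784 274.8882507 ]
[272.26266389 233.59920537]
t6.50 st xy [127.4 188.5] z -0.0066 toolx deg 25.129999999999995 tz [ 2.e-04  0.e+00 -1.e+00] F [0.21 0.61 0.03] g -0.001
25.0 [-2.1e+01 -7.2e+00  1.4e+00 -1.0e-04  2.0e-04  2.3e-03]
23.0 [-2.76e+01 -4.00e+00  1.40e+00 -0.00e+00  2.00e-04  3.72e-02]
21.0 [-3.43e+01 -1.00e+00  1.40e+00 -0.00e+00  2.00e-04  7.21e-02]
18.0 [-4.460e+01  3.100e+00  1.400e+00 -0.000e+00  2.000e-04  1.244e-01]
16.0 [-5.160e+01  5.500e+00  1.400e+00 -0.000e+00  2.000e-04  1.593e-01]
```

View pics/s5.png

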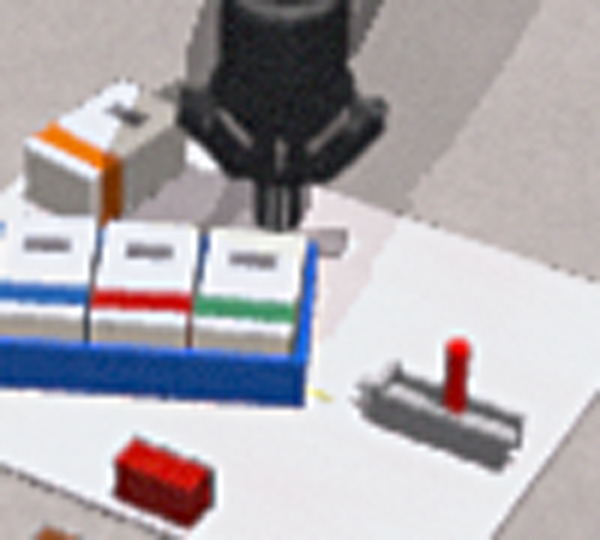

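Call:
play_rows([
  [[-5,-2,1,0,0,0,0],[-11,-4,1,0,0,0,0],[-16,-6,1,0,0,0,0],[-20,-7,1,0,0,0.002,0],[-24,-6,1,0,0,0.018,0],[-28,-4,1,0,0,0.037,0],[-32,-2,1,0,0,0.06,0],[-36,0,1,0,0,0.08,0],[-40,1.5,1,0,0,0.1,0],[-44,3,1,0,0,0.122,0]],
])

```text
t: 7.5
ee_pos: [0.5126, 0.0825, -0.0078]
tcp_rot: [-0.107, 0.994, 0.0, -0.0]
wrist_force: [-0.6, -0.5, -0.9]
grip_width: -0.002
```

```bash
python3 - <<'E'
from h import *
import cv2
info(); s=sense();np.save("s6.npy",s,allow_pickle=True)
im=eyes.capture("wrist")[:,:,::-1]; cv2.imwrite("pics/w6.png",cv2.resize(im,(800,600),interpolation=cv2.INTER_CUBIC))
E
python3 plan.py 18 15 12 9 6
```

```text
t7.50 st xy [149.12 149.97] z -0.0078 toolx deg 18.05000000000001 tz [-3.e-04  0.e+00 -1.e+00] F [-0.62 -0.48 -0.88] g -0.002
t7.55 st xy [149.49 149.3 ] z -0.0075 toolx deg 18.019999999999982 tz [ 7.e-04  3.e-04 -1.e+00] F [ 0.5  -0.19 -0.29] g 0.004
18.0 [ 2.e-01 -3.e-01  5.e-01  2.e-04  8.e-04  4.e-04]
15.0 [-9.80e+00  4.50e+00  5.00e-01  2.00e-04  8.00e-04  5.27e-02]
12.0 [-2.000e+01  8.700e+00  5.000e-01  2.000e-04  8.000e-04  1.051e-01]
9.0 [-3.040e+01  1.240e+01  5.000e-01  2.000e-04  8.000e-04  1.575e-01]
6.0 [-4.100e+01  1.550e+01  5.000e-01  3.000e-04  8.000e-04  2.098e-01]
```

View pics/w6.png

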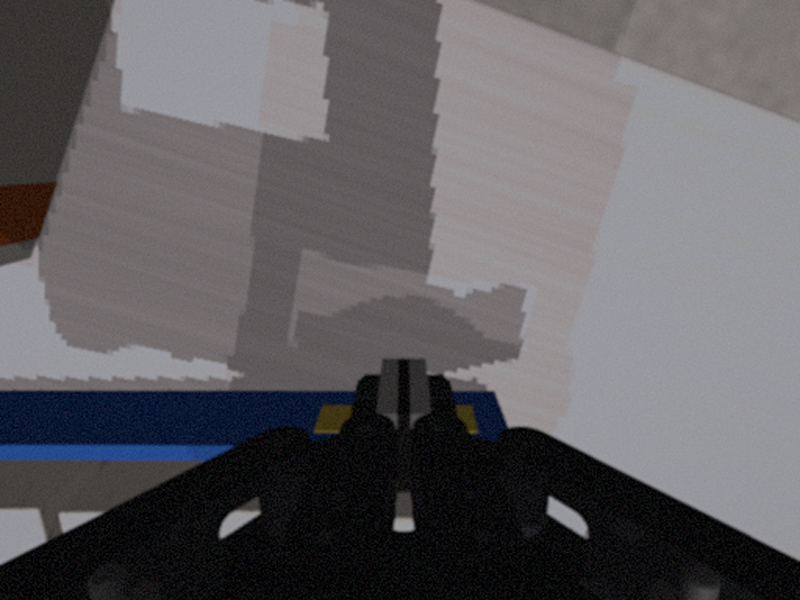

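Fingers now sit on the yellow patch, outside the wall, and the tray side is parallel in the image. Continuing.

Call:
play_rows([
  [[-3,1.4,0.3,0,0,0.016,0],[-6.5,3,0.3,0,0,0.035,0],[-10,4.6,0.3,0,0,0.053,0],[-13.5,6,0.3,0,0,0.071,0],[-17,7.5,0.3,0,0,0.09,0],[-20.5,8.9,0.3,0,0,0.108,0],[-24,10.2,0.3,0,0,0.125,0],[-27.5,11.4,0.3,0,0,0.143,0],[-31,12.6,0.3,0,0,0.16,0],[-34,13.5,0.3,0,0,0.175,0]],
])

```text
t: 8.55
ee_pos: [0.5431, 0.1028, -0.008]
tcp_rot: [-0.019, 1.0, 0.0, 0.0]
wrist_force: [-1.8, -0.6, 1.3]
grip_width: 0.002
```

```bash
python3 plan.py 8 6 4 3 2 1 0
```

```text
t8.55 st xy [172.42 121.64] z -0.008 toolx deg 8.04000000000002 tz [ 0.  0. -1.] F [-1.76 -0.62  1.33] g 0.002
8.0 [-0.5     0.3     0.      0.      0.      0.0007]
6.0 [-7.1     3.6     0.      0.      0.      0.0356]
4.0 [-13.8      6.6      0.       0.       0.       0.0705]
3.0 [-17.2     8.      0.      0.      0.      0.088]
2.0 [-20.6      9.3      0.       0.       0.       0.1054]
1.0 [-24.1     10.6      0.       0.       0.       0.1229]
0.0 [-27.6     11.8      0.       0.       0.       0.1403]
```

Call:
play_rows([
  [[-2.5,1.2,0,0,0,0.012,0],[-5,2.5,0,0,0,0.025,0],[-7.5,3.8,0,0,0,0.038,0],[-10,5,0,0,0,0.05,0],[-12.5,6,0,0,0,0.063,0],[-14.5,6.9,0,0,0,0.074,0],[-16,7.6,0,0,0,0.082,0],[-17.2,8,0,0,0,0.088,0],[-18,8.4,0,0,0,0.092,0],[-18.5,8.6,0,0,0,0.095,0]],
])

```text
t: 9.55
ee_pos: [0.561, 0.112, -0.008]
tcp_rot: [0.028, 1.0, -0.0, -0.0]
wrist_force: [-0.8, -0.2, -1.0]
grip_width: -0.001
```

```bash
python3 - <<'E'
from h import *
import cv2
info(); s=sense();np.save("s8.npy",s,allow_pickle=True)
im=eyes.capture("wrist")[:,:,::-1]; cv2.imwrite("pics/w8.png",cv2.resize(im,(800,600),interpolation=cv2.INTER_CUBIC))
im=eyes.capture("scene")[:,:,::-1]; cv2.imwrite("pics/s8.png",cv2.resize(im[145:255,190:350],None,fx=5,fy=5,interpolation=cv2.INTER_CUBIC))
im=eyes.capture("top")[:,:,::-1]; cv2.imwrite("pics/t8.png",cv2.resize(im[145:265,165:305],None,fx=5,fy=5,interpolation=cv2.INTER_CUBIC))
E
python3 plan.py 2 1 0
```

```text
t9.55 st xy [183.32 104.77] z -0.008 toolx deg 2.65 tz [-0. -0. -1.] F [-0.82 -0.19 -1.02] g -0.001
t9.70 st xy [183.4 104.7] z -0.0079 toolx deg 2.67 tz [ 3.e-04  1.e-04 -1.e+00] F [ 0.44 -0.26  0.23] g 0.001
2.0 [-2.20e+00  1.00e+00  1.00e-01  1.00e-04  3.00e-04  1.17e-02]
1.0 [-5.60e+00  2.60e+00  1.00e-01  1.00e-04  3.00e-04  2.91e-02]
0.0 [-8.90e+00  4.20e+00  1.00e-01  1.00e-04  3.00e-04  4.66e-02]
```

View pics/w8.png

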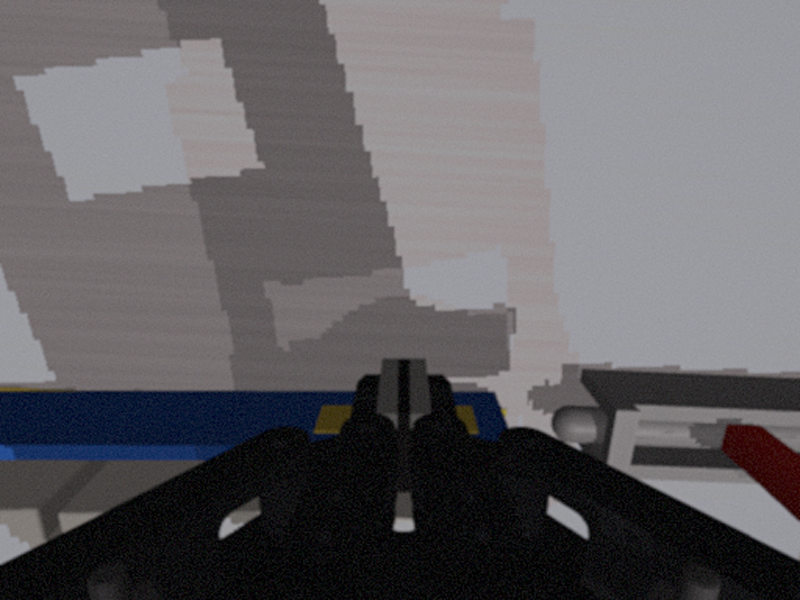

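View pics/s8.png

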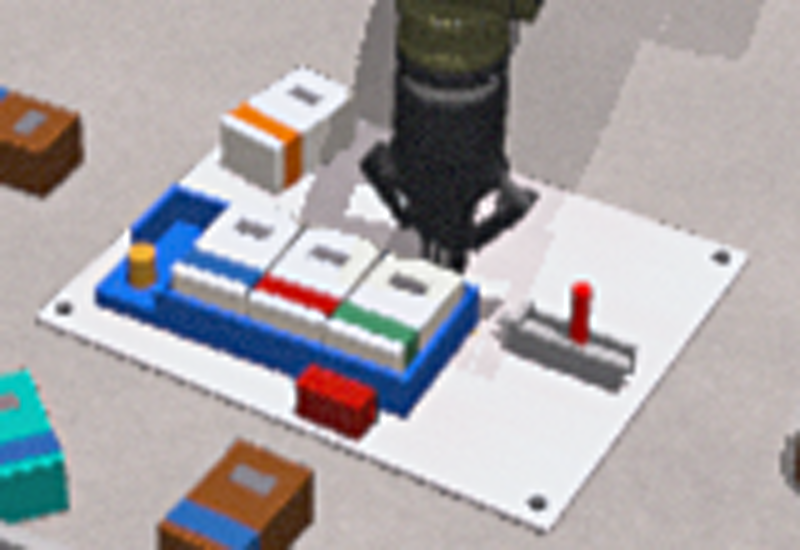

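View pics/t8.png

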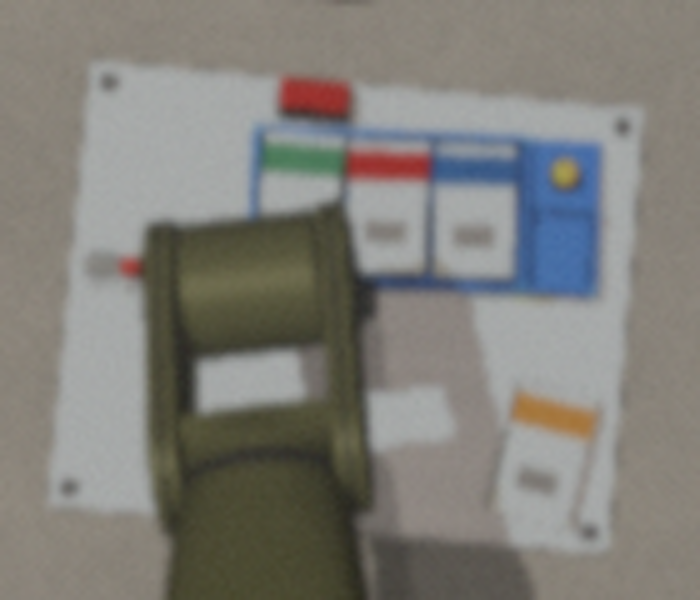

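Call:
play_rows([
  [[-0.5,0.2,0,0,0,0.003,0],[-1,0.5,0,0,0,0.006,0],[-1.5,0.7,0,0,0,0.009,0],[-2,1,0,0,0,0.012,0],[-2.5,1.2,0,0,0,0.015,0],[-3,1.4,0,0,0,0.018,0],[-3.5,1.6,0,0,0,0.021,0],[-4,1.8,0,0,0,0.024,0],[-4.5,2,0,0,0,0.027,0],[-5,2.2,0,0,0,0.029,0]],
])

```text
t: 10.7
ee_pos: [0.5661, 0.114, -0.008]
tcp_rot: [0.042, 0.999, 0.0, -0.0]
wrist_force: [-0.7, -0.3, 1.3]
grip_width: 0.002
```

```bash
python3 plan.py 1 0
```

```text
t10.70 st xy [185.81  99.92] z -0.008 toolx deg 1.0 tz [-1.e-04  0.e+00 -1.e+00] F [-0.7  -0.25  1.27] g 0.002
1.0 [-7.e-01  5.e-01 -0.e+00  0.e+00 -1.e-04 -0.e+00]
0.0 [-4.00e+00  2.10e+00 -0.00e+00  0.00e+00 -1.00e-04  1.74e-02]
```

Call:
play_rows([
  [[-0.2,0.1,0,0,0,0.001,0],[-0.4,0.2,0,0,0,0.002,0],[-0.6,0.3,0,0,0,0.003,0],[-0.8,0.4,0,0,0,0.004,0],[-1,0.5,0,0,0,0.005,0],[-1.2,0.6,0,0,0,0.006,0],[-1.4,0.7,0,0,0,0.007,0],[-1.5,0.8,0,0,0,0.008,0],[-1.5,0.8,0,0,0,0.008,0],[-1.5,0.8,0,0,0,0.008,0]],
])

```text
t: 11.7
ee_pos: [0.5677, 0.1146, -0.008]
tcp_rot: [0.046, 0.999, -0.0, 0.0]
wrist_force: [-0.6, -0.3, 0.6]
grip_width: 0.004
```

```bash
python3 plan.py 0
```

```text
t11.70 st xy [186.55  98.41] z -0.008 toolx deg 0.55 tz [ 0. -0. -1.] F [-0.58 -0.29  0.57] g 0.004
0.0 [-2.4     1.4    -0.     -0.      0.      0.0095]
```

Call:
play_rows([
  [[-0.2,0.1,0,0,0,0.001,0],[-0.4,0.2,0,0,0,0.002,0],[-0.6,0.3,0,0,0,0.003,0],[-0.8,0.4,0,0,0,0.004,0],[-1,0.5,0,0,0,0.005,0],[-1,0.6,0,0,0,0.006,0],[-1,0.6,0,0,0,0.006,0],[-1,0.6,0,0,0,0.006,0],[-1,0.6,0,0,0,0.006,0],[-1,0.6,0,0,0,0.006,0]],
])

```text
t: 12.7
ee_pos: [0.5688, 0.115, -0.0079]
tcp_rot: [0.049, 0.999, -0.0, 0.0]
wrist_force: [-1.5, -0.3, 0.1]
grip_width: 0.004
```

```bash
python3 plan.py 0
```

```text
t12.70 st xy [187.15  97.38] z -0.0079 toolx deg 0.21 tz [ 1.e-04 -1.e-04 -1.e+00] F [-1.46 -0.27  0.08] g 0.004
0.0 [-1.4e+00  8.0e-01  1.0e-01 -1.0e-04  1.0e-04  3.6e-03]
```

Call:
play_rows([
  [[-0.2,0.1,0,0,0,0.001,0],[-0.4,0.2,0,0,0,0.002,0],[-0.6,0.3,0,0,0,0.003,0],[-0.8,0.4,0,0,0,0.003,0],[-1,0.5,0,0,0,0.003,0],[-1,0.5,0,0,0,0.003,0],[-1,0.5,0,0,0,0.003,0],[-1,0.5,0,0,0,0.003,0],[-1,0.5,0,0,0,0.003,0],[-1,0.5,0,0,0,0.003,0]],
])

```text
t: 13.7
ee_pos: [0.5698, 0.1155, -0.0079]
tcp_rot: [0.05, 0.999, 0.0, 0.0]
wrist_force: [0.4, -0.1, -0.5]
grip_width: -0.001
```

```bash
python3 plan.py 0
```

```text
t13.70 st xy [187.73  96.37] z -0.0079 toolx deg 0.03 tz [ 2.e-04  0.e+00 -1.e+00] F [ 0.42 -0.15 -0.5 ] g -0.001
0.0 [-4.e-01  3.e-01  1.e-01  1.e-04  2.e-04  6.e-04]
```

Call:
play_rows([
  [[-0.2,0,0,0,0,0,0],[-0.4,0,0,0,0,0,0],[-0.6,0,0,0,0,0,0],[-0.8,0,0,0,0,0,0],[-1,0,0,0,0,0,0],[-1,0,0,0,0,0,0],[-1,0,0,0,0,0,0],[-1,0,0,0,0,0,0],[-1,0,0,0,0,0,0],[-1,0,0,0,0,0,0]],
])

```text
t: 14.7
ee_pos: [0.5701, 0.1155, -0.0082]
tcp_rot: [0.05, 0.999, -0.0, -0.001]
wrist_force: [-5.2, 1.4, 2.0]
grip_width: -0.004
```

```bash
python3 plan.py 0
```

```text
t14.70 st xy [187.69  96.11] z -0.0082 toolx deg 0.03 tz [-0.0015  0.     -1.    ] F [-5.18  1.43  2.01] g -0.004
0.0 [-1.0e-01  3.0e-01 -2.0e-01 -1.0e-04 -1.4e-03  6.0e-04]
```

Call:
play_rows([
  [[-0.1,0,0,0,0,0,0],[-0.2,0,0,0,0,0,0],[-0.3,0,0,0,0,0,0],[-0.4,0,0,0,0,0,0],[-0.5,0,0,0,0,0,0],[-0.6,0,0,0,0,0,0],[-0.6,0,0,0,0,0,0],[-0.6,0,0,0,0,0,0],[-0.6,0,0,0,0,0,0],[-0.6,0,0,0,0,0,0]],
])

```text
t: 15.7
ee_pos: [0.57, 0.1154, -0.0084]
tcp_rot: [0.05, 0.999, -0.0, -0.002]
wrist_force: [-6.7, 0.6, 3.6]
grip_width: 0.0
```

```bash
python3 plan.py 0
```

```text
t15.70 st xy [187.6   96.19] z -0.0084 toolx deg 0.04 tz [-3.e-03 -1.e-04 -1.e+00] F [-6.67  0.63  3.62] g 0.0
0.0 [-0.2     0.4    -0.4    -0.0004 -0.003   0.0006]
```

Call:
play_rows([
  [[-0.1,0,0,0,0,0,0],[-0.2,0,0,0,0,0,0],[-0.3,0,0,0,0,0,0],[-0.4,0,0,0,0,0,0],[-0.5,0,0,0,0,0,0],[-0.6,0,0,0,0,0,0],[-0.7,0,0,0,0,0,0],[-0.8,0,0,0,0,0,0],[-0.8,0,0,0,0,0,0],[-0.8,0,0,0,0,0,0]],
])

```text
t: 16.7
ee_pos: [0.5699, 0.1154, -0.0086]
tcp_rot: [0.05, 0.999, -0.0, -0.002]
wrist_force: [-8.6, 1.8, 4.3]
grip_width: -0.001
```

```bash
python3 plan.py 0
```

```text
t16.70 st xy [187.58  96.24] z -0.0086 toolx deg 0.04 tz [-5.e-03 -1.e-04 -1.e+00] F [-8.63  1.84  4.3 ] g -0.001
0.0 [-0.2     0.4    -0.6    -0.0006 -0.005   0.0007]
```

Call:
play_rows([
  [[-0.1,0,0,0,0,0,0],[-0.3,0,0,0,0,0,0],[-0.5,0,0,0,0,0,0],[-0.7,0,0,0,0,0,0],[-0.9,0,0,0,0,0,0],[-1.1,0,0,0,0,0,0],[-1.2,0,0,0,0,0,0],[-1.2,0,0,0,0,0,0],[-1.2,0,0,0,0,0,0],[-1.2,0,0,0,0,0,0]],
])

```text
t: 17.7
ee_pos: [0.5698, 0.1153, -0.009]
tcp_rot: [0.05, 0.999, -0.0, -0.004]
wrist_force: [-11.9, 1.3, 5.8]
grip_width: -0.001
```

```bash
python3 plan.py 0
```

```text
t17.70 st xy [187.53  96.35] z -0.009 toolx deg 0.04 tz [-8.e-03 -1.e-04 -1.e+00] F [-11.88   1.34   5.77] g -0.001
0.0 [-3.0e-01  5.0e-01 -1.0e+00 -9.0e-04 -7.9e-03  7.0e-04]
```

Call:
play_rows([
  [[-0.2,0,0,0,0,0,0],[-0.4,0,0,0,0,0,0],[-0.6,0,0,0,0,0,0],[-0.8,0,0,0,0,0,0],[-1,0,0,0,0,0,0],[-1,0,0,0,0,0,0],[-1,0,0,0,0,0,0],[-1,0,0,0,0,0,0],[-1,0,0,0,0,0,0],[-1,0,0,0,0,0,0]],
])

```text
t: 18.7
ee_pos: [0.5697, 0.1153, -0.0093]
tcp_rot: [0.05, 0.999, -0.0, -0.005]
wrist_force: [-14.5, 1.1, 8.1]
grip_width: -0.002
```

Call:
play_rows([
  [[0,0,0,0,0,0,0],[0,0,0,0,0,0,0],[0,0,0,0,0,0,0],[0,0,0,0,0,0,0],[0,0,0,0,0,0,0],[0,0,0,0,0,0,0],[0,0,0,0,0,0,0],[0,0,0,0,0,0,0],[0,0,0,0,0,0,0],[0,0,0,0,0,0,0]],
])

```text
t: 19.7
ee_pos: [0.5698, 0.1153, -0.0093]
tcp_rot: [0.05, 0.999, -0.0, -0.005]
wrist_force: [-15.3, 0.3, 7.7]
grip_width: -0.001
```

Run:
```python
from h import *
import cv2
info(); s=sense();np.save("s9.npy",s,allow_pickle=True)
im=eyes.capture("wrist")[:,:,::-1]; cv2.imwrite("pics/w9.png",cv2.resize(im,(800,600),interpolation=cv2.INTER_CUBIC))
im=eyes.capture("scene")[:,:,::-1]; cv2.imwrite("pics/s9.png",cv2.resize(im[145:255,190:350],None,fx=5,fy=5,interpolation=cv2.INTER_CUBIC))
im=eyes.capture("top")[:,:,::-1]; cv2.imwrite("pics/t9.png",cv2.resize(im[145:265,165:305],None,fx=5,fy=5,interpolation=cv2.INTER_CUBIC))
info()
```

```text
t19.70 st xy [187.48  96.41] z -0.0093 toolx deg 0.04 tz [-1.040e-02 -1.000e-04 -9.999e-01] F [-15.34   0.33   7.65] g -0.001
t19.85 st xy [187.49  96.43] z -0.0093 toolx deg 0.04 tz [-1.040e-02 -1.000e-04 -9.999e-01] F [-14.66   1.29   7.06] g 0.0
```

View pics/w9.png

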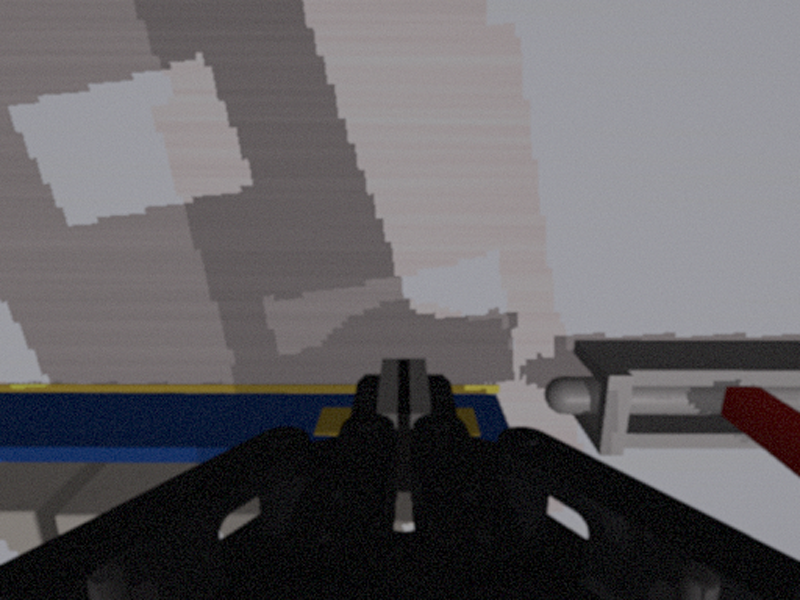

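View pics/s9.png

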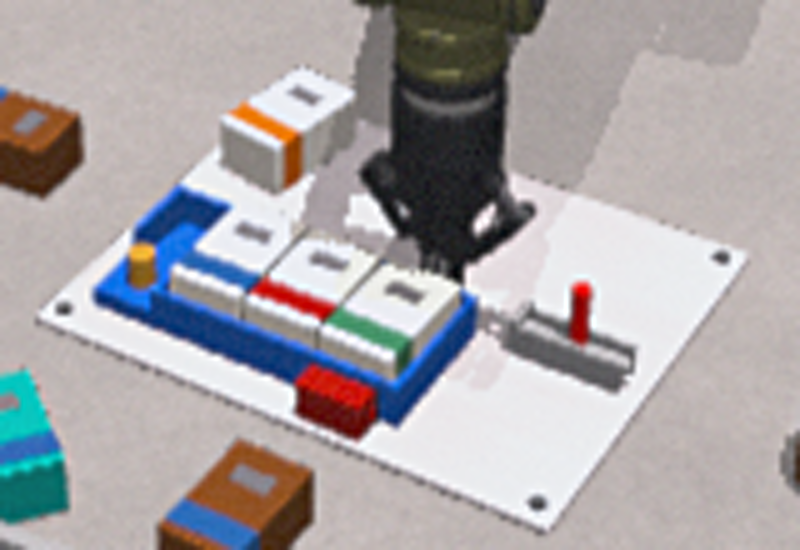

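View pics/t9.png

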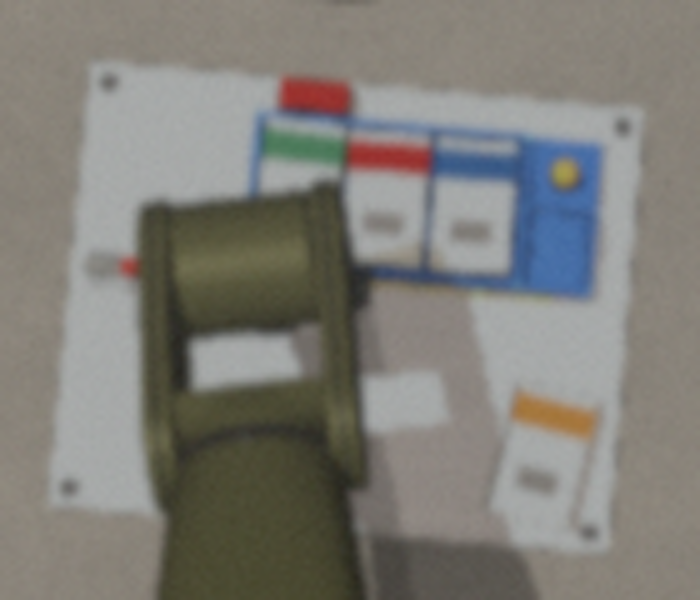

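Tray home against the stop, yellow home line visible and parallel, about 15 N held for around 2 s, cartons flat. Backing off straight, then lifting.

Call:
play_rows([
  [[1,0,0,0,0,0,0],[2,0,0,0,0,0,0],[3,0,0,0,0,0,0],[4,0,0,0,0,0,0],[6,0,0,0,0,0,0],[10,0,0,0,0,0,0],[16,0,0,0,0,0,0],[22,0,0,0,0,0,0],[26,0,-10,0,0,0,0],[28,0,-30,0,0,0,0]],
])

```text
t: 20.85
ee_pos: [0.5443, 0.1177, 0.021]
tcp_rot: [0.05, 0.999, -0.0, -0.002]
wrist_force: [0.2, 0.1, 0.4]
grip_width: 0.005
```

Run:
```python
from h import *
info(); print(delta(target((250,120),.06,0)), delta(target((332,92.5),.06,0)))
```

```text
t20.85 st xy [187.33 122.02] z 0.021 toolx deg 0.04 tz [-3.7e-03 -5.0e-04 -1.0e+00] F [0.23 0.06 0.44] g 0.005
[-1.90e+00  6.26e+01 -3.90e+01 -8.00e-04 -3.70e-03  8.00e-04] [-2.950e+01  1.446e+02 -3.920e+01 -8.000e-04 -3.700e-03  8.000e-04]
```

Call:
play_rows([
  [[0,4,-10,0,0,0,0],[0,15,-22,0,0,0,0],[0,32,-34,0,0,0,0],[0,55,-40,0,0,0,0],[0,80,-40,0,0,0,0],[0,105,-40,0,0,0,0],[-2,125,-40,0,0,0,0],[-4,138,-40,0,0,0,0],[-5,145,-40,0,0,0,0],[-5,145,-40,0,0,0,0]],
])

```text
t: 21.85
ee_pos: [0.5662, 0.2623, 0.0619]
tcp_rot: [0.05, 0.999, -0.0, -0.0]
wrist_force: [-0.4, 0.1, -0.1]
grip_width: -0.004
```

Run:
```python
from h import *
import cv2
info(); s=sense();np.save("s10.npy",s,allow_pickle=True)
im=eyes.capture("wrist")[:,:,::-1]; cv2.imwrite("pics/w10.png",cv2.resize(im,(800,600),interpolation=cv2.INTER_CUBIC))
im=eyes.capture("scene")[:,:,::-1]; cv2.imwrite("pics/s10.png",cv2.resize(im[145:255,190:350],None,fx=5,fy=5,interpolation=cv2.INTER_CUBIC))
```

```text
t21.85 st xy [333.37 114.86] z 0.0619 toolx deg 0.09 tz [-2.e-04 -2.e-04 -1.e+00] F [-0.4   0.15 -0.07] g -0.004
```

View pics/w10.png

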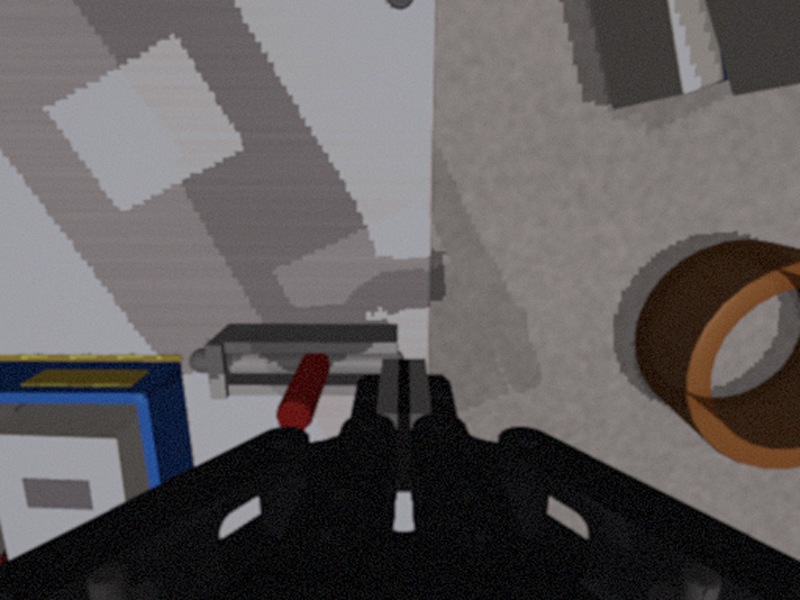

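View pics/s10.png

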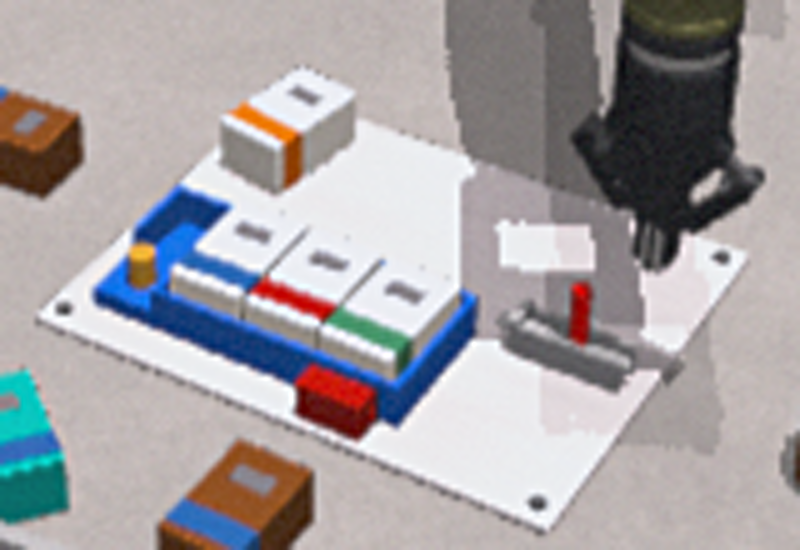

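Run:
```python
from h import *
s=np.load("s10.npy",allow_pickle=True).item()
M=R.from_quat(s["tcp_rot"]).as_matrix()
f=lambda x,y:(x/1.5625-.2,y/1.5625-.2)
for n,uv,z in [("knob",f(293,414),.077),("tray corner",f(148,393),.043),("patch edge",f(20,385),.04),("rim left",f(0,403),.043),("tape near edge",f(690,390),.05),("nose",f(192,360),.024)]:
    w=np.r_[at("wrist",uv,z,s),z]; print(n,w2s(w).round(1),(M.T@(w-s["ee_pos"])*1000).round(1))
```

```text
knob [293.5  93.4] [-21.4 -39.9 -15.1]
tray corner [222.3  84.5] [ -30.2 -111.1   18.9]
patch edge [164.6  86.8] [ -27.8 -168.8   21.9]
rim left [156.5  79.6] [ -35.  -176.9   18.9]
tape near edge [454.2  89.7] [-25.3 120.8  11.9]
nose [234.5  91.9] [-22.8 -98.9  37.9]
```

Call:
play_rows([
  [[-4,0,0,0,0,0,0],[-10,0,0,0,0,0,0],[-17,0,2,0,0,0,0],[-21,0,8,0,0,0,0],[-21.5,0,17,0,0,0,0],[-21.5,-1,27,0,0,0,0],[-21.5,-3,36,0,0,0,0],[-21.5,-6,41,0,0,0,0],[-21.5,-8,43,0,0,0,0],[-21.5,-9,43,0,0,0,0]],
])

```text
t: 22.95
ee_pos: [0.5862, 0.2502, 0.0186]
tcp_rot: [0.05, 0.999, -0.0, -0.0]
wrist_force: [0.1, 0.2, 0.4]
grip_width: 0.002
```

Run:
```python
from h import *
import cv2
info(); s=sense()
im=eyes.capture("wrist")[:,:,::-1]; cv2.imwrite("pics/w11.png",cv2.resize(im[180:330,150:350],None,fx=4,fy=4,interpolation=cv2.INTER_CUBIC))
im=eyes.capture("scene")[:,:,::-1]; cv2.imwrite("pics/s11.png",cv2.resize(im[150:250,260:380],None,fx=6,fy=6,interpolation=cv2.INTER_CUBIC))
```

```text
t22.95 st xy [323.33  93.73] z 0.0186 toolx deg 0.03 tz [-7.e-04 -3.e-04 -1.e+00] F [0.15 0.2  0.38] g 0.002
```

View pics/w11.png

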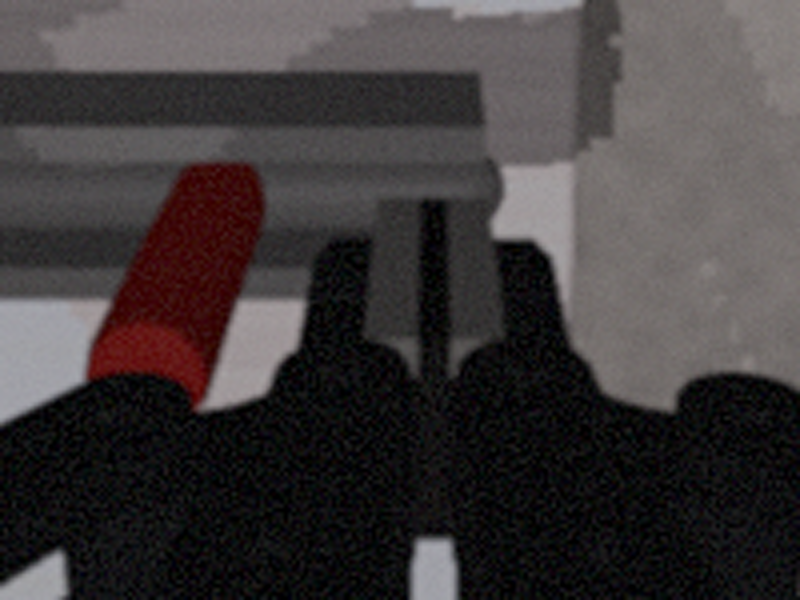

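View pics/s11.png

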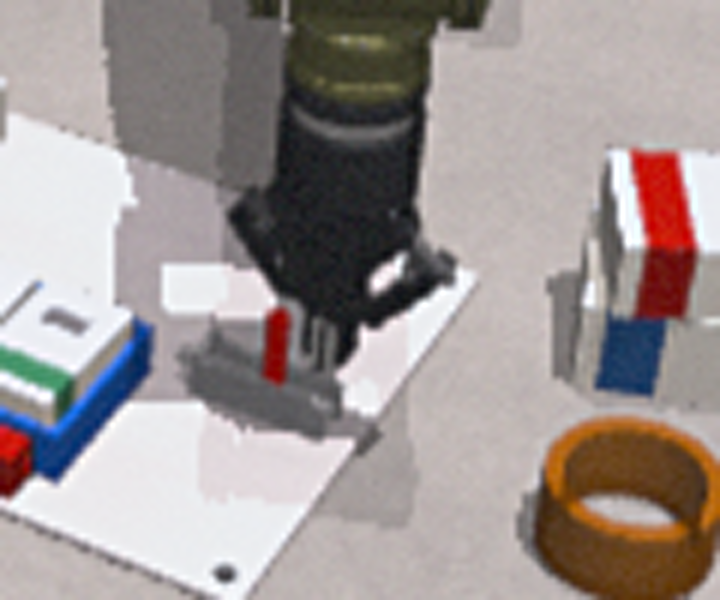

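Call:
play_rows([
  [[0,-2,0,0,0,0,0],[0,-4.5,0,0,0,0,0],[0,-7,0,0,0,0,0],[0,-9.5,0,0,0,0,0],[0,-12,0,0,0,0,0],[0,-15,0,0,0,0,0],[0,-18,0,0,0,0,0],[0,-21,0,0,0,0,0],[0,-24,0,0,0,0,0],[0,-26,0,0,0,0,0]],
])

```text
t: 24.05
ee_pos: [0.5839, 0.2244, 0.0191]
tcp_rot: [0.05, 0.999, 0.0, 0.0]
wrist_force: [-0.1, 2.0, 1.1]
grip_width: 0.001
```

Run:
```python
from h import *
import cv2
info(); s=sense(); np.save("s12.npy",s,allow_pickle=True)
im=eyes.capture("wrist")[:,:,::-1]; cv2.imwrite("pics/w12.png",cv2.resize(im,(800,600),interpolation=cv2.INTER_CUBIC))
im=eyes.capture("scene")[:,:,::-1]; cv2.imwrite("pics/s12.png",cv2.resize(im[150:250,260:380],None,fx=6,fy=6,interpolation=cv2.INTER_CUBIC))
info()
```

```text
t24.05 st xy [297.45  93.39] z 0.0191 toolx deg 0.02 tz [ 0.e+00  1.e-04 -1.e+00] F [-0.06  1.98  1.06] g 0.001
t24.15 st xy [297.27  93.39] z 0.0191 toolx deg 0.02 tz [-1.e-04 -4.e-04 -1.e+00] F [0.02 0.86 0.6 ] g 0.002
```

View pics/w12.png

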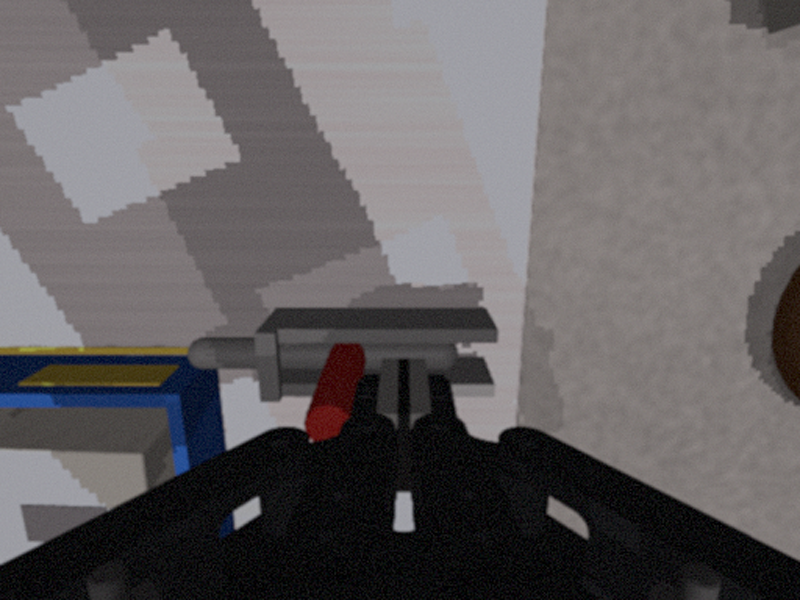

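View pics/s12.png

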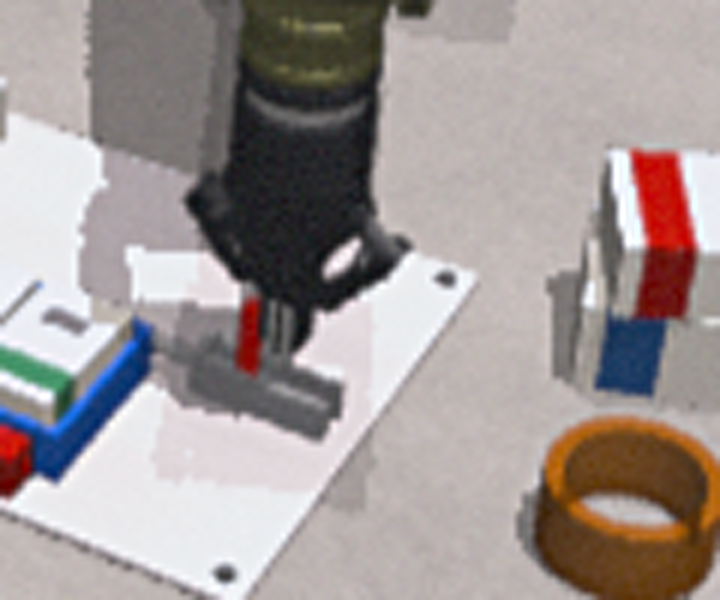

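Run:
```python
from h import *
s=np.load("s12.npy",allow_pickle=True).item()
M=R.from_quat(s["tcp_rot"]).as_matrix()
f=lambda x,y:(x/1.5625-.2,y/1.5625-.2)
for n,uv,z in [("knob",f(323,424),.077),("nose",f(189,352),.024),("strap end",f(262,330),.038),("tray rim corner",f(187,394),.043)]:
    w=np.r_[at("wrist",uv,z,s),z]; print(n,w2s(w).round(1))
```

```text
knob [276.2  93.1]
nose [217.7  92.2]
strap end [250.  105.9]
tray rim corner [224.1  84.6]
```

Call:
play_rows([
  [[0,-1.5,0,0,0,0,0],[0,-3,0,0,0,0,0],[0,-5,0,0,0,0,0],[0,-7,0,0,0,0,0],[0,-9,0,0,0,0,0],[0,-11,0,0,0,0,0],[0,-12.5,0,0,0,0,0],[0,-14,0,0,0,0,0],[0,-15,0,0,0,0,0],[0,-15.5,0,0,0,0,0]],
])

```text
t: 25.15
ee_pos: [0.5823, 0.2091, 0.019]
tcp_rot: [0.05, 0.999, -0.0, -0.0]
wrist_force: [-0.3, 2.2, 1.1]
grip_width: 0.002
```

Call:
play_rows([
  [[0,-0.2,0,0,0,0,0],[0,-0.4,0,0,0,0,0],[0,-0.6,0,0,0,0,0],[0,-0.8,0,0,0,0,0],[0,-1,0,0,0,0,0],[0,-1,0,0,0,0,0],[0,-1,0,0,0,0,0],[0,-1,0,0,0,0,0],[0,-1,0,0,0,0,0],[0,-1,0,0,0,0,0]],
])

```text
t: 26.15
ee_pos: [0.5823, 0.209, 0.0191]
tcp_rot: [0.05, 0.999, 0.001, 0.0]
wrist_force: [-0.2, 5.9, 1.5]
grip_width: 0.001
```

Run:
```python
from h import *
import cv2
info(); s=sense(); np.save("s13.npy",s,allow_pickle=True)
im=eyes.capture("wrist")[:,:,::-1]; cv2.imwrite("pics/w13.png",cv2.resize(im,(800,600),interpolation=cv2.INTER_CUBIC))
info()
```

```text
t26.15 st xy [281.98  93.38] z 0.0191 toolx deg 0.04 tz [ 4.0e-04  1.2e-03 -1.0e+00] F [-0.17  5.87  1.49] g 0.001
t26.20 st xy [281.97  93.36] z 0.0192 toolx deg 0.04 tz [ 5.0e-04  1.3e-03 -1.0e+00] F [-0.42  5.7   1.25] g 0.004
```

View pics/w13.png

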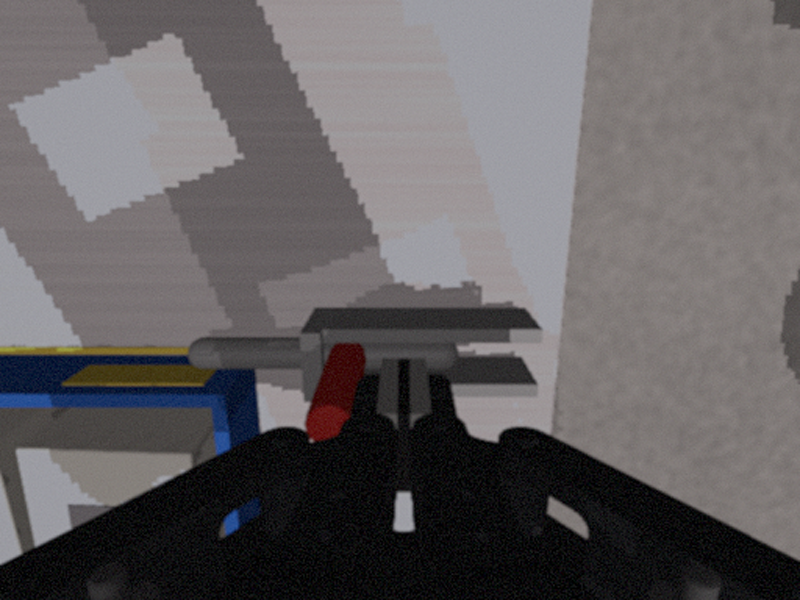

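Run:
```python
from h import *
s=np.load("s13.npy",allow_pickle=True).item()
f=lambda x,y:(x/1.5625-.2,y/1.5625-.2)
for n,uv,z in [("knob",f(323,424),.077),("nose",f(189,352),.024),("strap end",f(306,330),.038),("tray rim corner",f(228,394),.043),("patch left",f(64,385),.04)]:
    w=np.r_[at("wrist",uv,z,s),z]; print(n,w2s(w).round(1))
```

```text
knob [260.7  93.1]
nose [202.3  92.2]
strap end [249.4 105.9]
tray rim corner [222.6  84.6]
patch left [165.1  86.5]
```

Call:
play_rows([
  [[0,-0.2,0,0,0,0,0],[0,-0.4,0,0,0,0,0],[0,-0.6,0,0,0,0,0],[0,-0.8,0,0,0,0,0],[0,-1,0,0,0,0,0],[0,-1.2,0,0,0,0,0],[0,-1.2,0,0,0,0,0],[0,-1.2,0,0,0,0,0],[0,-1.2,0,0,0,0,0],[0,-1.2,0,0,0,0,0]],
])

```text
t: 27.2
ee_pos: [0.5824, 0.2089, 0.0192]
tcp_rot: [0.05, 0.999, 0.002, 0.0]
wrist_force: [0.8, 8.9, -0.2]
grip_width: 0.001
```

Run:
```python
from h import *
info()
```

```text
t27.20 st xy [281.91  93.33] z 0.0192 toolx deg 0.03 tz [ 0.0011  0.0033 -1.    ] F [ 0.77  8.87 -0.18] g 0.001
```

Rigid at 8.9 N: that's the end stop (finger 281.9 − 14.5 − 7 ≈ knob at 260). Backing off and rising.

Call:
play_rows([
  [[0,1,0,0,0,0,0],[0,3,0,0,0,0,0],[0,6,0,0,0,0,0],[0,10,0,0,0,0,0],[0,15,0,0,0,0,0],[0,20,-3,0,0,0,0],[0,24,-12,0,0,0,0],[0,26,-30,0,0,0,0],[0,26,-55,0,0,0,0],[0,26,-80,0,0,0,0]],
])

```text
t: 28.2
ee_pos: [0.5847, 0.2332, 0.1004]
tcp_rot: [0.05, 0.999, -0.0, -0.0]
wrist_force: [1.1, 0.1, -0.3]
grip_width: 0.001
```

Call:
play_rows([
  [[10,0,-25,0,0,0,0],[30,0,-50,0,0,0,0],[55,0,-70,0,0,0,0],[80,0,-80,0,0,0,0],[95,0,-80,0,0,0,0],[100,0,-80,0,0,0,0],[100,0,-80,0,0,0,0],[100,0,-80,0,0,0,0],[100,0,-80,0,0,0,0],[100,0,-80,0,0,0,0]],
])

```text
t: 29.2
ee_pos: [0.4856, 0.2427, 0.1784]
tcp_rot: [0.051, 0.999, -0.0, -0.0]
wrist_force: [-0.4, 0.6, 0.1]
grip_width: -0.0
```

Run:
```python
from h import *
import cv2
info(); s=sense(); np.save("s14.npy",s,allow_pickle=True)
im=eyes.capture("wrist")[:,:,::-1]; cv2.imwrite("pics/w14.png",cv2.resize(im,(800,600),interpolation=cv2.INTER_CUBIC))
im=eyes.capture("scene")[:,:,::-1]; cv2.imwrite("pics/s14.png",cv2.resize(im[145:255,190:350],None,fx=5,fy=5,interpolation=cv2.INTER_CUBIC))
im=eyes.capture("top")[:,:,::-1]; cv2.imwrite("pics/t14.png",im)
```

```text
t29.20 st xy [305.73 193.04] z 0.1784 toolx deg 0.0 tz [-1.e-03 -4.e-04 -1.e+00] F [-0.4   0.59  0.15] g -0.0
```

View pics/w14.png

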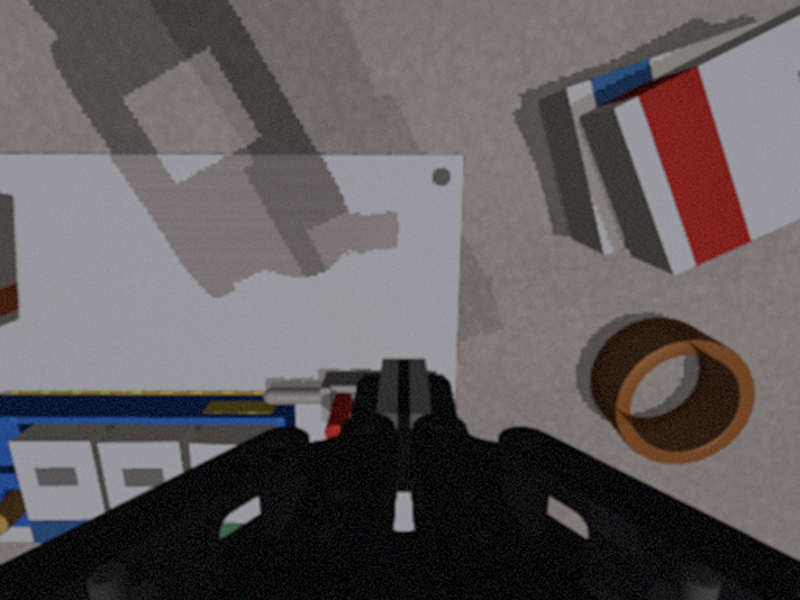

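View pics/s14.png

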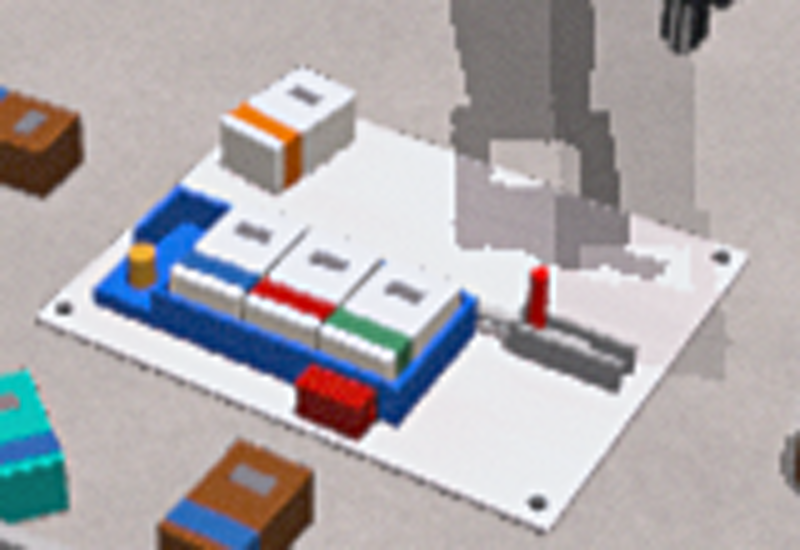

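View pics/t14.png

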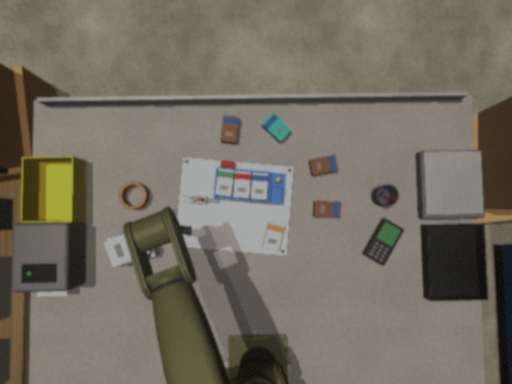

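Run:
```python
from h import *
def c(p): return ((np.array(p)-[190,145]+.4)*5).round(0)
for q in (260,262,264,266): print(q,c(proj("scene",[np.r_[s2w((q,92.5)),.077]])[0]))
for y in (85,88,91): print(y,c(proj("scene",[np.r_[s2w((220,y)),.043]])[0]), c(proj("scene",[np.r_[s2w((220,y-110)),.043]])[0]))
s=np.load("s14.npy",allow_pickle=True).item(); f=lambda x,y:(x/1.5625-.2,y/1.5625-.2)
for n,uv,z in [("nose",f(265,391),.024),("rim left",f(25,426),.043),("rim corner",f(285,419),.043)]:
    print(n,w2s(at("wrist",uv,z,s)).round(1))
```

```text
260 [534. 270.]
262 [536. 271.]
264 [539. 272.]
266 [542. 273.]
85 [473. 296.] [393. 389.]
88 [475. 293.] [396. 386.]
91 [477. 291.] [398. 384.]
nose [203.7  95.6]
rim left [36.5 77.8]
rim corner [222.1  83.4]
```

Run:
```python
from h import *
import cv2
a=cv2.imread("pics/scene0.png")
b=eyes.capture("scene")[:,:,::-1]; cv2.imwrite("pics/scene15.png",b)
for n,im in (("a",a),("b",b)):
    im=im.astype(int); B,G,Rr=im[...,0],im[...,1],im[...,2]
    m=(Rr>110)&(G<70)&(B<70); m[:190]&=True
    sub=np.zeros_like(m); sub[195:218,285:320]=m[195:218,285:320]
    v,u=np.nonzero(sub); print(n,len(u),u.mean(),v.mean(),u.min(),u.max(),v.min(),v.max(), [ (r,u[v==r].mean().round(1),(v==r).sum()) for r in sorted(set(v))])
for q in (295,265,262,260): print(q,[proj("scene",[np.r_[s2w((q,92.5)),z]])[0].round(2) for z in (.077,.034)])
bb=np.ascontiguousarray(b[185:235,265:330]); aa=a[185:235,265:330]
cv2.imwrite("pics/ab.png",cv2.resize(np.vstack([aa,bb]),None,fx=6,fy=6,interpolation=cv2.INTER_CUBIC))
```

```text
a 36 305.6388888888889 207.41666666666666 304 307 202 213 [(np.int64(202), np.float64(306.0), np.int64(3)), (np.int64(203), np.float64(306.0), np.int64(3)), (np.int64(204), np.float64(306.0), np.int64(3)), (np.int64(205), np.float64(306.0), np.int64(3)), (np.int64(206), np.float64(306.0), np.int64(3)), (np.int64(207), np.float64(306.0), np.int64(3)), (np.int64(208), np.float64(305.0), np.int64(3)), (np.int64(209), np.float64(305.0), np.int64(3)), (np.int64(210), np.float64(305.0), np.int64(3)), (np.int64(211), np.float64(305.5), np.int64(4)), (np.int64(212), np.float64(305.5), np.int64(4)), (np.int64(213), np.float64(306.0), np.int64(1))]
b 33 297.06060606060606 204.33333333333334 296 298 199 210 [(np.int64(199), np.float64(297.5), np.int64(2)), (np.int64(200), np.float64(297.0), np.int64(3)), (np.int64(201), np.float64(297.0), np.int64(3)), (np.int64(202), np.float64(297.0), np.int64(3)), (np.int64(203), np.float64(297.0), np.int64(3)), (np.int64(204), np.float64(297.0), np.int64(3)), (np.int64(205), np.float64(297.0), np.int64(3)), (np.int64(206), np.float64(297.0), np.int64(3)), (np.int64(207), np.float64(297.0), np.int64(3)), (np.int64(208), np.float64(297.0), np.int64(3)), (np.int64(209), np.float64(297.0), np.int64(3)), (np.int64(210), np.float64(298.0), np.int64(1))]
295 [array([305.85, 202.06]), array([304.99, 211.95])]
265 [array([297.69, 199.1 ]), array([296.97, 208.96])]
262 [array([296.88, 198.81]), array([296.18, 208.66])]
260 [array([296.34, 198.62]), array([295.65, 208.46])]
```

View pics/ab.png

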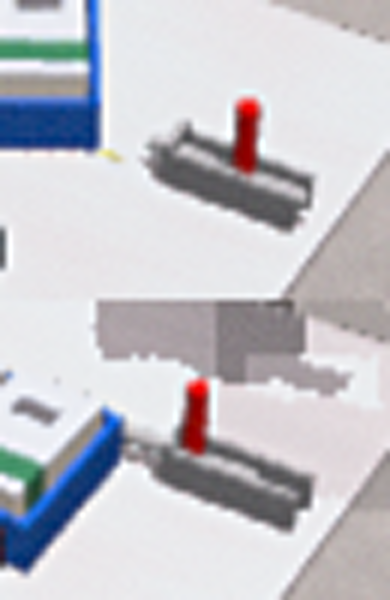

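Run:
```python
import cv2
im=cv2.imread("pics/w13.png")
cv2.imwrite("pics/w13c.png",cv2.resize(im[290:440,180:380],None,fx=4,fy=4,interpolation=cv2.INTER_CUBIC))
```

```text
(no output)
```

View pics/w13c.png

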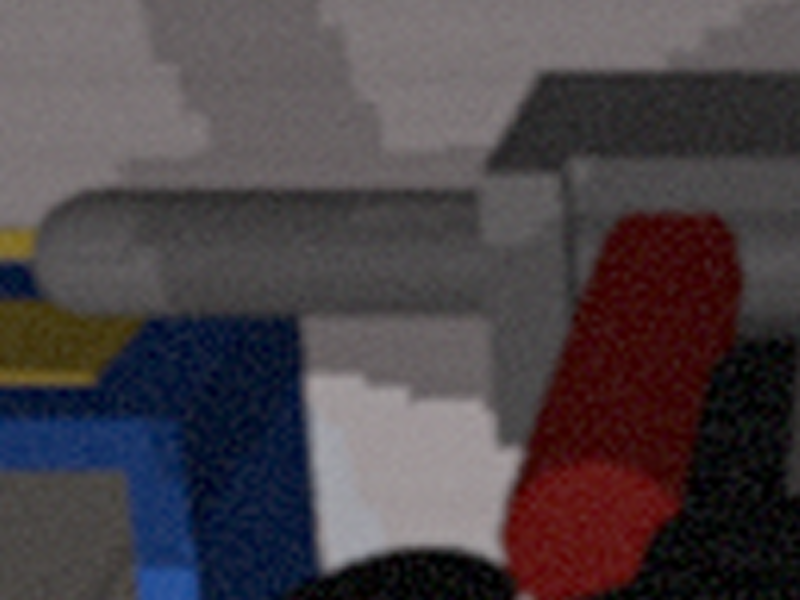

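Run:
```python
from h import *
s=np.load("s13.npy",allow_pickle=True).item()
g=lambda x,y:((180+x/4)/1.5625-.2,(290+y/4)/1.5625-.2)
for n,uv,z in [("strapL(245)",g(480,175),.038),("strapR(252)",g(567,168),.038),("nose",g(36,252),.024),("knob base c",g(677,235),.030),("knob base L",g(608,240),.030),("knob base R",g(742,260),.032),("knobtop c",g(593,528),.077),("knobtop L",g(505,530),.077),("tray edge bottom? x220",g(318,560),.008),("tray edge top",g(200,595),.043)]:
    print(n,w2s(at("wrist",uv,z,s)).round(1))
```

```text
strapL(245) [247.3 104.6]
strapR(252) [254.7 105.2]
nose [202.2  91.8]
knob base c [262.9  95.9]
knob base L [256.7  95.4]
knob base R [268.9  94.3]
knobtop c [262.1  93.7]
knobtop L [256.2  93.5]
tray edge bottom? x220 [220.7  49.6]
tray edge top [221.6  67.3]
```

Run:
```python
from h import *
info(); print(order.hand_in())
```

```text
t29.40 st xy [305.85 193.22] z 0.1788 toolx deg 0.02 tz [-3.e-04 -2.e-04 -1.e+00] F [ 0.12 -0.57 -0.22] g -0.007
the job is handed in; nothing more can be done
None
```

The tray is home against the stop and locked by the bolt, and I handed the job in at about 29.4 s with the arm clear of everything. No verdict was reported.

**What I did:**
- I swung the tray home by pushing on the yellow patch with shut fingers, then felt for the stop in steps of about 1 mm.
- I leaned on it for about 2 s at roughly 15 N horizontally. Counting a downward part of about 8 N, the total was about 17 N.
- I backed off and pushed the bolt knob until it went rigid, reaching 8.9 N.

**Last checks:**
- **Tray:** the free corner measured station (222, 83–85) against the target (220, 85), within the camera error of about 2–3 mm. The tray side looked parallel to the yellow line drawn on the deck.
- **Bolt:** it stopped rigidly, and measured against the strap its travel comes to about 35 mm.
- **Cartons and bench:** all three cartons lie flat in the tray, and nothing else looked moved in the final pictures.

**What went wrong or disagreed:**
- **Fingertip height:** the real fingertips sit about 32 mm higher than the reported tool position. Because of this, my first push went over the tray rim and nudged the green-striped carton, which turned the tray about 4°. I saw it in the pictures, backed off, and pushed again lower down.
- **Bolt travel:** other camera estimates of the bolt travel were lower, about 31.5 to 33 mm, but still above the 30 mm needed.

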